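# Load the cooling carrier with bar moulds, shut its flap and clamp it

### The job

Get the set chocolate bars ready for the cooler: slide every single-bar mould lying on the bench, chocolate side up, all the way into a bay of its own in the low metal carrier (any bay). Once they are all in, swing the grey flap down shut over the bay mouths, and only then fold both clamp levers forward and down onto it. Leave the bowl, the jar and the spatula where they are.

Things in the scene. Friction and masses are not known exactly. Their poses are not given: they have to be found in the camera images.
- carrier: Low metal carrier, fixed, on the robot's right; place and yaw vary. Origin: on the bench under the middle of the four bays (all empty). x runs into the bays (mouths look to -x, roughly to world +y), y across them, z up. Floor top at z 4 mm, x -138 to +66, y +-112; before x -62 it is an open loading sill. A roof, z 25 to 29 mm, spans x -35 to +66; from -62 to -35 the bays are open on top.
- bay0 (a point): Mouth of bay 0: centre of its floor edge, at carrier x -62, y -81, z 4 mm; axes as the carrier. The bay is 50 mm wide and 124 mm deep (back stop at carrier x +62), between walls 4 mm thick that rise to z 25 mm, with rounded front ends.
- bay1 (a point): Mouth of bay 1: centre of its floor edge, at carrier x -62, y -27, z 4 mm; axes as the carrier. The bay is 50 mm wide and 124 mm deep (back stop at carrier x +62), between walls 4 mm thick that rise to z 25 mm, with rounded front ends.
- bay2 (a point): Mouth of bay 2: centre of its floor edge, at carrier x -62, y 27, z 4 mm; axes as the carrier. The bay is 50 mm wide and 124 mm deep (back stop at carrier x +62), between walls 4 mm thick that rise to z 25 mm, with rounded front ends.
- bay3 (a point): Mouth of bay 3: centre of its floor edge, at carrier x -62, y 81, z 4 mm; axes as the carrier. The bay is 50 mm wide and 124 mm deep (back stop at carrier x +62), between walls 4 mm thick that rise to z 25 mm, with rounded front ends.
- flap (a joint): Angle of the grey flap, rad: 0 shut, 1.57 standing up, 2.15 leaning back to its stop. Starts at 1.75 to 2.1; stiff (0.06 N m), stays where left. Hinge axis along carrier y at carrier x -35, z 31 mm. L-shaped, 216 mm wide: shut, its top plate ends at x -75 (upper face z 35), its front lip (x -75 to -71) hangs to z 9. Mid-plate a black grip, 14 x 12 (y) x 24 mm high, centre x -59. A mould out by over 9 mm blocks it.
- flap_edge (a point): Middle of the flap's free outer edge, 40 mm from the hinge axis: where top plate and lip meet.
- clamp_a (a joint): Angle of clamp lever A, rad: 0 down, level, pointing to carrier -x over the flap; 1.57 upright; 2.0 leaning back. Starts at 1.3 to 1.9; stiff (0.09 N m), stays where left; push it forward and press down. Hinge axis along carrier y at carrier x +32, y -80, z 46 mm. Steel bar 12 mm wide, 10 thick, with a round black grip, 18 mm across, 52 to 82 mm from the hinge.
- clamp_b (a joint): Angle of clamp lever B, rad: 0 down, level, pointing to carrier -x over the flap; 1.57 upright; 2.0 leaning back. Starts at 1.3 to 1.9; stiff (0.09 N m), stays where left; push it forward and press down. Hinge axis along carrier y at carrier x +32, y 80, z 46 mm. Steel bar 12 mm wide, 10 thick, with a round black grip, 18 mm across, 52 to 82 mm from the hinge.
- clamp_a_tip (a point): Near the free end of clamp lever A, on its centreline, 80 mm from the hinge axis.
- clamp_b_tip (a point): Near the free end of clamp lever B, on its centreline, 80 mm from the hinge axis.
- mould0: Single-bar mould, rigid frosted plastic block 120 (x) x 46 (y) x 16 (z) mm, about 0.13 kg, brown chocolate pieces showing in its top. Origin: centre of its underside; z up when the chocolate is up. Either end may go in first. Lies flat on the bench on the robot's left; absent (None) in some starts. 2 to 4 of them, all alike.
- mould1: Single-bar mould, rigid frosted plastic block 120 (x) x 46 (y) x 16 (z) mm, about 0.13 kg, brown chocolate pieces showing in its top. Origin: centre of its underside; z up when the chocolate is up. Either end may go in first. Lies flat on the bench on the robot's left; absent (None) in some starts. 2 to 4 of them, all alike.
- mould2: Single-bar mould, rigid frosted plastic block 120 (x) x 46 (y) x 16 (z) mm, about 0.13 kg, brown chocolate pieces showing in its top. Origin: centre of its underside; z up when the chocolate is up. Either end may go in first. Lies flat on the bench on the robot's left; absent (None) in some starts. 2 to 4 of them, all alike.
- mould3: Single-bar mould, rigid frosted plastic block 120 (x) x 46 (y) x 16 (z) mm, about 0.13 kg, brown chocolate pieces showing in its top. Origin: centre of its underside; z up when the chocolate is up. Either end may go in first. Lies flat on the bench on the robot's left; absent (None) in some starts. 2 to 4 of them, all alike.
- bowl: Bystander: steel bowl, 100 mm across, 50 mm high. Origin: centre of its underside.
- jar: Bystander: amber glass jar, 72 mm across, 65 mm high. Origin: centre of its underside.
- spatula: Bystander: spatula lying on the bench, 240 mm long. Origin: on its underside.
Mind the look-alikes: they are no part of the job. What is shaped like the mould1 but red or turquoise is not meant. What is shaped like the mould2 but blue is not meant.

How it is judged:
By the outcome, as a careful person would: the job done as asked, in the order asked, and still so for the second after the job is handed in, with the robot touching nothing.
Of mould0, mould1, mould2, mould3 only 2 to 4 are there at a start; the rules pass over those that are not, and their reading is None.
At some moment in a run one of mould0, mould1, mould2, mould3 may be knocked a few centimetres aside while the robot is not near it.
Once in a run the grip may slacken for a moment while it holds something.
It also fails if it takes over 210 s, if anything falls off the work surface, if the arm or the gripper's body presses on something with over 40 N, if the wrist force passes 120 N, or if a joint passes its speed limit or range.

### The arm

A 6-joint arm with a two-finger parallel gripper is mounted at the origin on the work surface. World frame = base frame: x ahead of the robot, y to its left, z up, the work surface at z = 0. Lengths are in m, angles in degrees, forces in N, time in s.
With the tool pointing down it reaches from about 0.275 to 0.975 m from the base axis. Payload 8.4 kg.
Tool frame: the origin (TCP) lies between the finger pads; the fingertips stand 25 mm ahead of it and the grasp point (between the pads) lies 6 mm ahead of it; z points along the fingers, y is the line along which they close (so a half turn about z gives the same grasp; the last joint's range is limited). The gripper opens to 92 mm and grips with 3 to 60 N. Pads are 20 mm wide; open, the fingers measure 128 mm over their backs; the gripper's body (75 mm by 189 mm) begins 69 mm behind the grasp point.
Start: joints at [67.529, 20.225, 93.587, -0, 66.188, -0.138], TCP at [0.238, 0.578, 0.24] pointing down, gripper open.
Joint ranges: [-150.9, 150.9], [-52.94, 120.26], [3.33, 152.33], [-74.26, 254.26], [0, 154.13], [-172.89, 172.89]. Speed limits (degrees/s): [127.2, 127.2, 159.86, 180, 180, 180].

### API

Orientations are given as a 3x3 rotation matrix whose columns are the frame's x, y, z axes.
In Python, from workcell import r gives the robot as it stands. The module is installed in compiled form; this text tells all that it offers.
- The arm moves only by the tool arm_command, never from a script. Its argument "moves" is a list of rows, each an object with "angular": the turn, a rotation vector about the tool's x, y, z in rad, a list of three; "dp": the shift along the tool's x, y, z in cm, a list of three; "claw": the finger opening in cm, from 0 to 9.19. A call has 1 to 12 rows; each row is the pose to reach, as a shift and turn from the pose commanded when the call began, along the tool's axes at that moment; what a row does not reach only later rows make up. A row lasts 1/12 s, in which the tool goes at most 41.7 mm and 7.16 degrees, less where a joint would pass 70% of its speed; a pose out of reach is approached as far as the arm can. A call with a gripper value outside its range is refused whole. The fingers move at their own pace and stop on an object; the grip force is fixed at half the most. Time passes only in rows, so rows that repeat a pose let the fingers close. It gives the time, the measured TCP pose, the force, the opening and the grip force at its end, in the units of the state.
- r.state(): the state, without advancing time (a new reading comes with each control period).
- r.get_image(name): name is "scene" or "top" or "wrist"; returns the picture (480x640x3 uint8, red, green, blue); there is no depth.
- r.camera_info(name): a dict with "mtx" (3x3 intrinsics, pixels), "pose" (4x4, takes a point from camera to world coordinates); the wrist camera has in their place "mount" (4x4, takes a point from camera to tool coordinates, whose origin is the TCP and whose axes are the flange's). Camera axes: x right, y down, z forward; pixel columns grow to the right and rows downward; lengths in m; the calibration is good to about 2 mm. A picture is of the moment at which its call begins: read the wrist's pose just before it. camera_info takes no time and is no camera call.
- r.sign_off(): hands the job in; it is judged then, once.
The state is a dict: "clock": time; "joint_pos": joint angles; "qvel": joint speeds; "joint_torque": joint torques, N m; "tool_pos": TCP position; "eef_rot": TCP orientation; "contact_force": force on the tool from outside, world axes, zero at the start; "wrist_torque": the same for the moment, N m; "opening": opening from 0.0 (shut) to 1.0 (fully open); "gripper_force": force on a finger pad.
Only numpy, scipy, OpenCV 4.12 (cv2) and the standard library are available. Lean on these libraries where they do the work, as an engineer would, in place of code of your own. Each camera call takes 0.05 s, during which the arm holds its last target. There are 200 camera calls.

## Working session

There is one attempt and no reset: what is moved stays moved. The work goes in short steps, Python scripts to look and compute and a tool call to move; the robot and the scene stay as the last step left them, time stands still between calls to the robot, and variables do not carry over. Pictures are saved under pics/ and viewed, at most 16 in all, crops included, and the job is handed in when it is done.

Besides the shell and the picture viewer there is one more tool, called after "Request:" by a JSON object that holds its "op" and its "data", one argument or row to a line. arm_command: Moves the arm, as the interface text tells. Its arguments: {"type":"object","properties":{"moves":{"type":"array"}},"required":["moves"]}

```bash
mkdir -p pics
python3 - <<'E'
from workcell import r
import cv2,numpy as np
np.set_printoptions(precision=4,suppress=True)
s=r.state();print(s['clock'],s['tool_pos'],s['eef_rot'],s['opening'])
for n in['scene','top','wrist']:
    i=r.get_image(n);cv2.imwrite(f'pics/{n}0.png',i[:,:,::-1]);c=r.camera_info(n);print(n,[ (k,np.array(v)) for k,v in c.items()])
E
```

```text
0.0 [0.2373 0.5777 0.2389] [[-0.925   0.38   -0.0005]
 [ 0.38    0.925  -0.0013]
 [-0.     -0.0014 -1.    ]] 1.0009567827435482
scene [('mtx', array([[557.1636,   0.    , 319.2608],
       [  0.    , 557.1636, 243.4675],
       [  0.    ,   0.    ,   1.    ]])), ('pose', array([[-0.0401,  0.6862, -0.7263,  1.3287],
       [ 0.9992,  0.0245, -0.0319,  0.1236],
       [-0.0041, -0.727 , -0.6867,  0.817 ],
       [ 0.    ,  0.    ,  0.    ,  1.    ]]))]
top [('mtx', array([[520.5372,   0.    , 322.8617],
       [  0.    , 520.5372, 249.3479],
       [  0.    ,   0.    ,   1.    ]])), ('pose', array([[ 0.023 , -0.9893,  0.1439,  0.3574],
       [-0.9995, -0.0258, -0.0172,  0.1151],
       [ 0.0207, -0.1435, -0.9894,  1.3081],
       [ 0.    ,  0.    ,  0.    ,  1.    ]]))]
wrist [('mtx', array([[334.4646,   0.    , 313.9859],
       [  0.    , 334.4646, 236.9427],
       [  0.    ,   0.    ,   1.    ]])), ('mount', array([[ 0.0003, -0.9569, -0.2903,  0.0833],
       [ 1.    ,  0.0003,  0.0002,  0.0014],
       [-0.0001, -0.2903,  0.9569, -0.1452],
       [ 0.    ,  0.    ,  0.    ,  1.    ]]))]
```

View pics/top0.png

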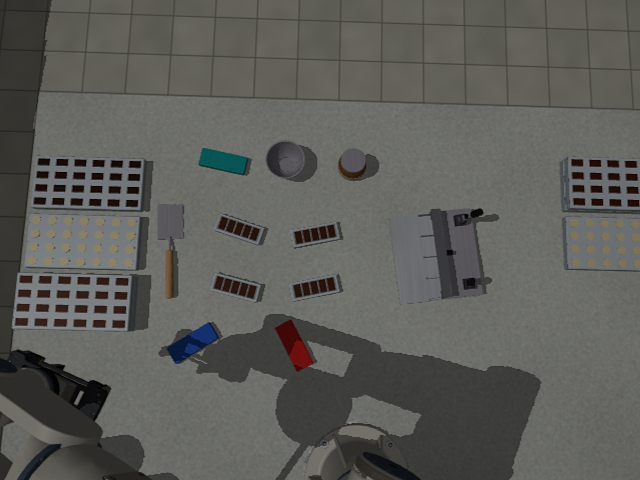

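View pics/scene0.png

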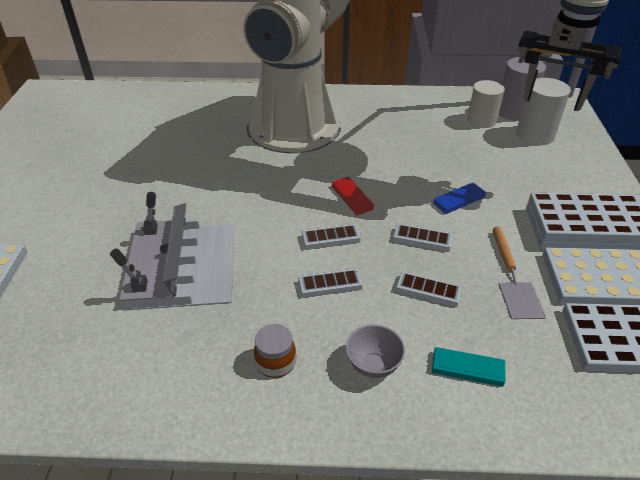

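Top view: four frosted moulds with brown pieces are at about (240,228), (316,234), (237,286) and (316,287). The carrier is at (440,255) with its flap up. The look-alikes are turquoise (223,161), blue (192,342) and red (294,345), plus the multi-bar trays at both sides. The four single-row brown bars match the description. I'll confirm that in a crop and measure.

```bash
cat > h.py <<'E'
from workcell import r
import cv2,numpy as np
np.set_printoptions(precision=4,suppress=True)
def cam(n,s=None):
    c=r.camera_info(n)
    if n!='wrist': return np.array(c['mtx']),np.array(c['pose'])
    T=np.eye(4);T[:3,:3]=s['eef_rot'];T[:3,3]=s['tool_pos']
    return np.array(c['mtx']),T@np.array(c['mount'])
def ray(C,uv):
    K,P=C;d=P[:3,:3]@np.linalg.inv(K)@np.array([uv[0],uv[1],1.]);return P[:3,3],d/np.linalg.norm(d)
def onz(C,uv,z):
    o,d=ray(C,uv);return o+d*(z-o[2])/d[2]
def proj(C,p):
    K,P=C;q=K@(P[:3,:3].T@(np.array(p)-P[:3,3]));return q[:2]/q[2]
def tri(C1,u1,C2,u2):
    o1,d1=ray(C1,u1);o2,d2=ray(C2,u2)
    a=np.linalg.lstsq(np.c_[d1,-d2],o2-o1,rcond=None)[0]
    p,q=o1+a[0]*d1,o2+a[1]*d2;return (p+q)/2,np.linalg.norm(p-q)
def brown(im,k=9):
    h=im.astype(int);R,G,B=h[...,0],h[...,1],h[...,2]
    m=((R-B>20)&(R<130)&(R>G+12)&(R<3.5*G+5)).astype(np.uint8)
    return m,cv2.morphologyEx(m,cv2.MORPH_CLOSE,np.ones((k,k)))
def bars(im,amin,amax,k=9):
    m,c=brown(im,k);out=[]
    for ct in cv2.findContours(c,cv2.RETR_EXTERNAL,cv2.CHAIN_APPROX_NONE)[0]:
        a=cv2.contourArea(ct);b=cv2.minAreaRect(ct);w=sorted(b[1])
        if amin<a<amax and 1.8<w[1]/max(w[0],1)<7: out.append((b[0],cv2.boxPoints(b),a))
    return out
E
python3 - <<'E'
from h import *
t=cv2.imread('pics/top0.png')[:,:,::-1];s=cv2.imread('pics/scene0.png')[:,:,::-1]
CT,CS=cam('top'),cam('scene')
bt=bars(t,200,1500,5);bs=bars(s,300,2500,5)
for c,bx,a in bt:
    p=onz(CT,c,.015)
    e=[onz(CT,x,.015)[:2] for x in bx];v=max((e[1]-e[0],e[2]-e[1]),key=np.linalg.norm)
    best=min(bs,key=lambda b:tri(CT,c,CS,b[0])[1]+abs(tri(CT,c,CS,b[0])[0][2]-.015)) if bs else None
    print(np.array(c),a,p[:2],np.degrees(np.arctan2(v[1],v[0])),np.linalg.norm(v),best and (np.array(best[0]),tri(CT,c,CS,best[0])))
cv2.imwrite('pics/crop1.png',cv2.resize(t[190:320,190:500],None,fx=2.55,fy=2.55,interpolation=2)[:,:,::-1])
for n,u in dict(sillNW=(391,216),sillSW=(402,303),NE=(476,207),SE=(485,293)).items(): print(n,onz(CT,u,.004))
E
```

```text
[313.9808 286.9038] 413.5 [0.4507 0.1125] -77.25044858852958 0.09851668835371537 (array([330.5692, 233.0539]), (array([0.4505, 0.1109, 0.0181]), np.float64(0.0032170814591260914)))
[234.8786 286.7366] 419.0 [0.4463 0.3083] -103.63429396844083 0.09900619609203286 (array([422.7, 233.9]), (array([0.446 , 0.3064, 0.0181]), np.float64(0.002838086294808818)))
[168.5 273.5] 289.0 [0.4751 0.4737] -176.31259134899165 0.11703773391650726 (array([422.7, 233.9]), (array([0.4719, 0.3764, 0.0654]), np.float64(0.16072433924185817)))
[314.666  233.7189] 388.5 [0.5848 0.1142] -77.66948054567253 0.09854583594283381 (array([329.9083, 279.3122]), (array([0.5844, 0.1128, 0.0176]), np.float64(0.0027982104160093266)))
[238.45 228.15] 394.0 [0.5939 0.3063] -107.13383583853982 0.09851589682424526 (array([429.0001, 285.5   ]), (array([0.5934, 0.3046, 0.0173]), np.float64(0.002635870583293881)))
sillNW [ 0.638  -0.0802  0.004 ]
sillSW [ 0.4167 -0.1088  0.004 ]
NE [ 0.6677 -0.2999  0.004 ]
SE [ 0.4467 -0.3184  0.004 ]
```

View pics/crop1.png

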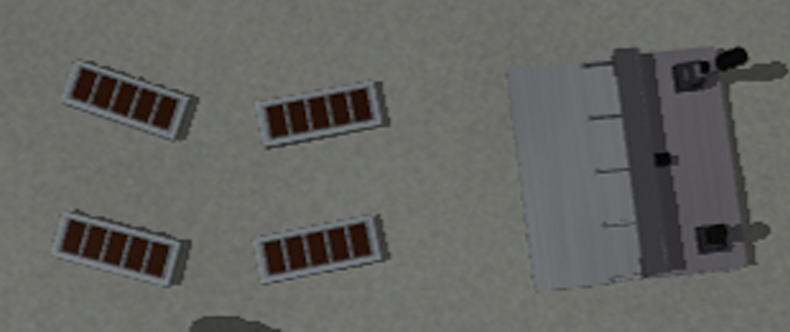

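All four moulds are confirmed by the crop, with tops near z 17 mm by triangulation. The carrier mouth lies around (0.54,-0.17), facing +y. I'll move toward the carrier for a close look.

Request:
{"op": "arm_command", "data": {
  "moves": [
    {"dp":[-27,-27,4],"angular":[0,0,0.6],"claw":9},
    {"dp":[-27,-27,4],"angular":[0,0,0.6],"claw":9},
    {"dp":[-27,-27,4],"angular":[0,0,0.6],"claw":9},
    {"dp":[-27,-27,4],"angular":[0,0,0.6],"claw":9},
    {"dp":[-27,-27,4],"angular":[0,0,0.6],"claw":9},
    {"dp":[-27,-27,4],"angular":[0,0,0.6],"claw":9},
    {"dp":[-27,-27,4],"angular":[0,0,0.6],"claw":9},
    {"dp":[-27,-27,4],"angular":[0,0,0.6],"claw":9},
    {"dp":[-27,-27,4],"angular":[0,0,0.6],"claw":9},
    {"dp":[-27,-27,4],"angular":[0,0,0.6],"claw":9},
    {"dp":[-27,-27,4],"angular":[0,0,0.6],"claw":9},
    {"dp":[-27,-27,4],"angular":[0,0,0.6],"claw":9}
  ]
}}

```text
clock: 1.15
tool_pos: [0.3848, 0.2258, 0.1996]
eef_rot: [[-0.547, 0.837, -0.0], [0.837, 0.547, 0.0], [0.0, 0.0, -1.0]]
contact_force: [-0.3, 0.2, 1.3]
opening: 0.978
gripper_force: 0.0
```

```bash
cat >> h.py <<'E'
from scipy.spatial.transform import Rotation as Ro
def go(p,xang,base=None):
    """dp (cm) and turn (rad) in tool axes from base (pos,rot) or the measured pose to a tool-down pose; returns new base"""
    if base is None: s=r.state();base=(np.array(s['tool_pos']),np.array(s['eef_rot']))
    a=np.radians(xang);R=np.array([[np.cos(a),np.sin(a),0],[np.sin(a),-np.cos(a),0],[0,0,-1]])
    print('dp',np.round(base[1].T@(np.array(p)-base[0])*100,2),'ang',np.round(Ro.from_matrix(base[1].T@R).as_rotvec(),3))
    return np.array(p,float),R
E
python3 - <<'E'
from h import *
s=r.state();print(s['clock'],s['tool_pos'],s['eef_rot'],s['qvel'])
go([.532,-.132,.15],97.5)
E
```

```text
1.15 [0.3848 0.2258 0.1996] [[-0.5471  0.8371 -0.0002]
 [ 0.8371  0.5471  0.0004]
 [ 0.0005  0.0001 -1.    ]] [ 2.1546  0.2105 -0.6063  0.1586  0.0562  0.3348]
dp [-38.01  -7.25   4.95] ang [ 0.    -0.     0.448]
```

Request:
{"op": "arm_command", "data": {
  "moves": [
    {"dp":[-38,-7.2,5],"angular":[0,0,0.448],"claw":9},
    {"dp":[-38,-7.2,5],"angular":[0,0,0.448],"claw":9},
    {"dp":[-38,-7.2,5],"angular":[0,0,0.448],"claw":9},
    {"dp":[-38,-7.2,5],"angular":[0,0,0.448],"claw":9},
    {"dp":[-38,-7.2,5],"angular":[0,0,0.448],"claw":9},
    {"dp":[-38,-7.2,5],"angular":[0,0,0.448],"claw":9},
    {"dp":[-38,-7.2,5],"angular":[0,0,0.448],"claw":9},
    {"dp":[-38,-7.2,5],"angular":[0,0,0.448],"claw":9},
    {"dp":[-38,-7.2,5],"angular":[0,0,0.448],"claw":9},
    {"dp":[-38,-7.2,5],"angular":[0,0,0.448],"claw":9},
    {"dp":[-38,-7.2,5],"angular":[0,0,0.448],"claw":9},
    {"dp":[-38,-7.2,5],"angular":[0,0,0.448],"claw":9}
  ]
}}

```text
clock: 2.15
tool_pos: [0.5332, -0.1301, 0.1492]
eef_rot: [[-0.132, 0.991, -0.001], [0.991, 0.132, 0.001], [0.001, -0.001, -1.0]]
contact_force: [-0.1, 0.6, 0.3]
opening: 0.979
gripper_force: 0.0
```

Run:
```python
from h import *
s=r.state();i=r.get_image('wrist');print(s['clock'],s['tool_pos'],s['eef_rot'])
np.savez('w1.npz',**{k:np.array(s[k]) for k in('tool_pos','eef_rot')})
cv2.imwrite('pics/w1.png',i[:,:,::-1])
```

```text
2.15 [ 0.5332 -0.1301  0.1492] [[-0.1323  0.9912 -0.001 ]
 [ 0.9912  0.1323  0.0008]
 [ 0.0009 -0.0008 -1.    ]]
```

View pics/w1.png

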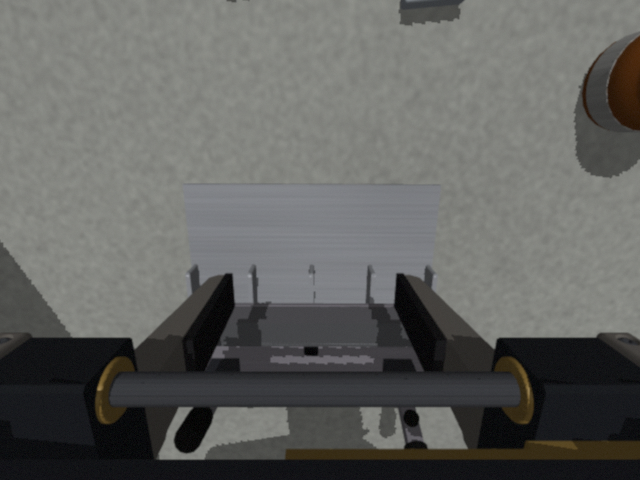

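The wrist view shows the sill's outer edge at row 183, columns 184–439. The five wall tops have their front ends near row 268 at columns 193, 253, 312, 371 and 430. Next I fit the carrier pose from these.

Run:
```python
from h import *
d=np.load('w1.npz');s={k:d[k] for k in d};C=cam('wrist',s)
g=cv2.GaussianBlur(cv2.imread('pics/w1.png',0),(3,3),0).astype(float)
def sub(a,k):
    y=a[k-1:k+2];return k+(y[0]-y[2])/(2*(y[0]-2*y[1]+y[2]))
E=[]
for u in range(200,430,10):
    q=np.abs(np.diff(g[170:196,u-2:u+3].mean(1)));k=int(q[1:-1].argmax())+1;E.append((u,170.5+sub(q,k)))
P=np.array([onz(C,e,.004)[:2] for e in E]);f=np.polyfit(P[:,0],P[:,1],1);print('front line slope deg',np.degrees(np.arctan(f[0])),'res',np.std(P[:,1]-np.polyval(f,P[:,0])))
L=[];Rr=[]
for v in range(190,260,6):
    for lst,a,b in((L,178,200),(Rr,425,450)):
        q=np.abs(np.diff(g[v-1:v+2,a:b].mean(0)));k=int(q[1:-1].argmax())+1;lst.append(onz(C,(a+.5+sub(q,k),v),.004)[:2])
L,Rr=np.array(L),np.array(Rr)
yaw=np.arctan(f[0]);ey=np.array([np.cos(yaw),np.sin(yaw)]);ex=np.array([ey[1],-ey[0]])
yl,yr=L@ey,Rr@ey;print('sides',np.median(yl),yl.std(),np.median(yr),yr.std(),'width',np.median(yr)-np.median(yl))
for Q in(L,Rr):
    h=np.polyfit(Q[:,1],Q[:,0],1);print('side ang',np.degrees(np.arctan2(-1,-h[0])))
xf=np.median(P@ex);O=(xf+.138)*ex+(np.median(yl)+np.median(yr))/2*ey;print('origin',O,'yaw ex',np.degrees(np.arctan2(ex[1],ex[0])))
# walls: columns at rows 285..
for v in(275,282,290):
    print(v,[(u,int(x)) for u,x in zip(range(184,440),g[v,184:440]) if 0])
    for c in(193,253,312,371,430):
        w=g[v,c-10:c+11];print(c,w.astype(int).tolist())
```

```text
front line slope deg 7.572452536533183 res 0.0006169952333268347
sides 0.395960142349683 0.0026142877823219983 0.6239275740057367 0.0035245643508852085 width 0.2279674316560537
side ang -84.94084486697284
side ang -79.08483833702947
origin [ 0.544  -0.2221] yaw ex -82.42754746346682
275 []
193 [132, 133, 136, 141, 145, 137, 113, 83, 61, 53, 53, 53, 54, 54, 57, 71, 98, 119, 126, 127, 127]
253 [127, 127, 128, 130, 136, 144, 148, 140, 114, 82, 60, 55, 69, 97, 120, 127, 128, 129, 129, 129, 129]
312 [130, 129, 129, 130, 130, 130, 130, 133, 136, 133, 124, 115, 116, 125, 129, 130, 130, 130, 130, 130, 129]
371 [127, 128, 128, 127, 123, 108, 83, 62, 59, 76, 104, 124, 131, 134, 134, 131, 128, 127, 127, 127, 127]
430 [126, 127, 125, 116, 94, 69, 57, 56, 56, 56, 57, 61, 78, 104, 124, 131, 130, 128, 126, 125, 125]
282 []
193 [131, 131, 131, 130, 128, 127, 120, 100, 74, 58, 53, 53, 53, 53, 55, 67, 92, 114, 123, 120, 110]
253 [127, 127, 127, 127, 127, 127, 127, 124, 112, 88, 64, 55, 56, 64, 80, 103, 121, 127, 128, 129, 128]
312 [130, 130, 130, 130, 130, 130, 129, 128, 127, 126, 122, 116, 117, 125, 130, 130, 130, 131, 131, 131, 130]
371 [129, 129, 129, 128, 122, 101, 76, 62, 67, 89, 112, 124, 127, 127, 128, 129, 129, 129, 128, 129, 129]
430 [64, 65, 67, 67, 63, 59, 56, 56, 55, 55, 58, 73, 99, 120, 127, 127, 129, 131, 132, 132, 132]
290 []
193 [132, 133, 133, 131, 129, 128, 127, 120, 99, 73, 58, 56, 58, 61, 64, 65, 65, 65, 64, 65, 65]
253 [124, 124, 124, 124, 125, 126, 127, 127, 120, 100, 74, 58, 57, 71, 97, 118, 124, 125, 126, 126, 126]
312 [127, 127, 127, 127, 128, 128, 127, 127, 127, 128, 127, 125, 123, 125, 127, 127, 127, 127, 127, 127, 127]
371 [127, 127, 127, 124, 113, 89, 67, 61, 74, 100, 120, 127, 127, 127, 126, 126, 126, 126, 126, 126, 126]
430 [65, 65, 65, 64, 65, 65, 65, 65, 65, 64, 65, 71, 84, 101, 116, 125, 129, 129, 128, 126, 125]
```

Run:
```python
import cv2
i=cv2.imread('pics/w1.png');cv2.imwrite('pics/w1c.png',cv2.resize(i[240:320,180:445],None,fx=3,fy=3,interpolation=cv2.INTER_CUBIC))
```

```text
(no output)
```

View pics/w1c.png

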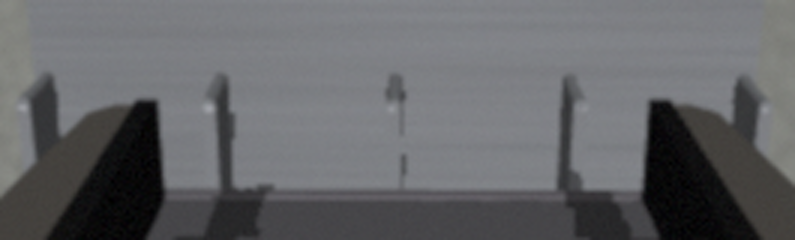

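Run:
```python
from h import *
d=np.load('w1.npz');s={k:d[k] for k in d};C=cam('wrist',s)
im=cv2.imread('pics/w1.png').astype(float);q=cv2.GaussianBlur(im[...,0]-im[...,2],(5,5),0)
print(q[215,176:196].astype(int),q[215,430:450].astype(int),q[176:192,310].astype(int))
th=(q[200:250,250:380].mean()+q[120:160,250:380].mean())/2
def cross(a,o):
    k=int(np.argmax((a[:-1]-th)*(a[1:]-th)<=0));return o+k+(th-a[k])/(a[k+1]-a[k])
F=np.array([onz(C,(u,cross(q[160:200,u],160)),.004)[:2] for u in range(200,425,5)])
L=np.array([onz(C,(cross(q[v,165:205],165),v),.004)[:2] for v in range(192,258,4)])
R=np.array([onz(C,(cross(q[v,460:415:-1],0)*-1+460,v),.004)[:2] for v in range(192,258,4)])
f=np.polyfit(F[:,0],F[:,1],1);print('front deg',np.degrees(np.arctan(f[0])),np.std(F[:,1]-np.polyval(f,F[:,0])))
for Q in(L,R):
    h=np.polyfit(Q[:,1],Q[:,0],1);print('side',np.degrees(np.arctan2(-1,-h[0])),Q[0],Q[-1],np.std(Q[:,0]-np.polyval(h,Q[:,1])))
yaw=np.arctan(f[0]);ey=np.array([np.cos(yaw),np.sin(yaw)]);ex=np.array([ey[1],-ey[0]])
yl,yr=np.median(L@ey),np.median(R@ey);O=(np.median(F@ex)+.138)*ex+(yl+yr)/2*ey
print('w',yr-yl,'O',O)
for u in((193,268),(253,268),(312.3,266),(371,268),(430,268)):
    p=onz(C,u,.025)[:2]-O;print(u,p@ex,p@ey)
```

```text
[-3 -3 -3 -3 -3 -3 -4 -3 -2  0  3  5  6  6  6  6  6  6  6  6] [ 6  6  6  6  6  6  4  2  0 -2 -3 -3 -3 -3 -3 -3 -3 -3 -2 -3] [-3 -3 -3 -3 -3 -3 -2  0  2  5  6  6  6  6  6  6]
front deg 7.380476049889427 0.00010283809299588197
side -82.52643779943821 [ 0.4148 -0.1086] [ 0.4225 -0.1674] 7.446230806407992e-05
side -82.57438018071261 [ 0.6367 -0.0789] [ 0.6445 -0.1376] 7.36519954955557e-05
w 0.22399215664885125 O [ 0.5425 -0.2233]
(193, 268) -0.06750526910569254 -0.10219040092054779
(253, 268) -0.0677491996946245 -0.05020688206843098
(312.3, 266) -0.0698481264817464 0.0011428315550504828
(371, 268) -0.06822862099215718 0.05196155103999982
(430, 268) -0.06846817820976918 0.10301307021361815
```

Run:
```python
from h import *
go([.441,.152,.13],102.7)
```

```text
dp [29.12 -5.34  1.97] ang [-0.001 -0.001 -0.088]
```

Request:
{"op": "arm_command", "data": {
  "moves": [
    {"dp":[29.1,-5.3,2],"angular":[0,0,-0.09],"claw":9},
    {"dp":[29.1,-5.3,2],"angular":[0,0,-0.09],"claw":9},
    {"dp":[29.1,-5.3,2],"angular":[0,0,-0.09],"claw":9},
    {"dp":[29.1,-5.3,2],"angular":[0,0,-0.09],"claw":9},
    {"dp":[29.1,-5.3,2],"angular":[0,0,-0.09],"claw":9},
    {"dp":[29.1,-5.3,2],"angular":[0,0,-0.09],"claw":9},
    {"dp":[29.1,-5.3,2],"angular":[0,0,-0.09],"claw":9},
    {"dp":[29.1,-5.3,2],"angular":[0,0,-0.09],"claw":9},
    {"dp":[29.1,-5.3,2],"angular":[0,0,-0.09],"claw":9},
    {"dp":[29.1,-5.3,2],"angular":[0,0,-0.09],"claw":9},
    {"dp":[29.1,-5.3,2],"angular":[0,0,-0.09],"claw":9}
  ]
}}

```text
clock: 3.12
tool_pos: [0.4418, 0.1498, 0.1299]
eef_rot: [[-0.222, 0.975, 0.0], [0.975, 0.222, -0.0], [-0.0, 0.0, -1.0]]
contact_force: [0.4, -0.3, 0.7]
opening: 0.98
gripper_force: 0.0
```

```bash
cat >> h.py <<'E'
def look(name,z=.015,show=True,off=.042):
    s=r.state();i=r.get_image('wrist');C=cam('wrist',s);cv2.imwrite(f'pics/{name}.png',i[:,:,::-1]);out=[]
    for c,bx,a in bars(i,1200,12000,13):
        e=[onz(C,x,z)[:2] for x in bx];v=max((e[1]-e[0],e[2]-e[1]),key=np.linalg.norm)
        if v[1]<0: v=-v
        w=min(np.linalg.norm(e[1]-e[0]),np.linalg.norm(e[2]-e[1]));n=np.linalg.norm(v);ang=np.degrees(np.arctan2(v[1],v[0]));p=onz(C,c,z)[:2]
        out.append((p,ang))
        if show: print('px',np.array(c),'pos',p,'ang',round(ang,2),'L',round(n,4),'w',round(w,4),'grasp',p+off*v/n)
    return out
E
python3 - <<'E'
from h import *
s=r.state();print(s['clock'],s['tool_pos'],np.abs(s['qvel']).max());look('w2')
E
```

```text
3.1167 [0.4418 0.1498 0.1299] 1.4364638674025514
px [467.8108 294.6351] pos [0.5808 0.1338] ang 100.92 L 0.0687 w 0.0309 grasp [0.5728 0.175 ]
px [314. 282.] pos [0.4496 0.116 ] ang 103.78 L 0.1 w 0.0306 grasp [0.4396 0.1568]
px [578.9509  77.435 ] pos [0.5978 0.312 ] ang 74.06 L 0.1034 w 0.0359 grasp [0.6093 0.3524]
px [361.4  43.2] pos [0.4416 0.2986] ang 74.25 L 0.0739 w 0.0319 grasp [0.453 0.339]
```

View pics/w2.png

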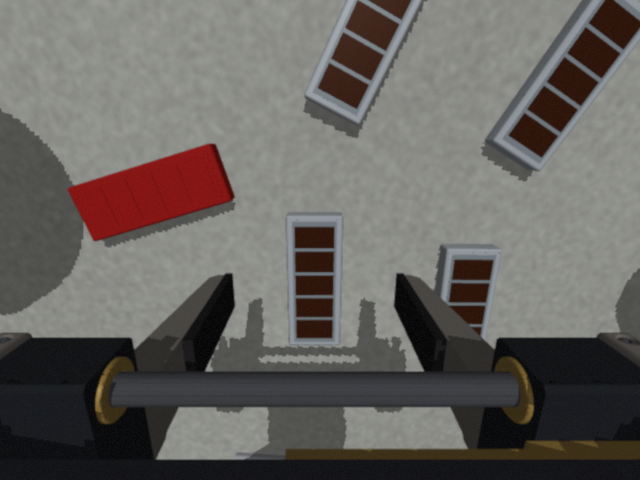

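The wrist view shows the first mould between the open fingers, at column 314 and rows 213–345. The red look-alike is at the left, and the other three moulds are above and to the right. I'll grasp this one near its rear end.

Request:
{"op": "arm_command", "data": {
  "moves": [
    {"dp":[0.5,0,4],"angular":[0,0,-0.01],"claw":9},
    {"dp":[0.5,0,8],"angular":[0,0,-0.01],"claw":9},
    {"dp":[0.5,0,10.2],"angular":[0,0,-0.01],"claw":8},
    {"dp":[0.5,0,10.2],"angular":[0,0,-0.01],"claw":6},
    {"dp":[0.5,0,10.2],"angular":[0,0,-0.01],"claw":4},
    {"dp":[0.5,0,10.2],"angular":[0,0,-0.01],"claw":4},
    {"dp":[0.5,0,10.2],"angular":[0,0,-0.01],"claw":4},
    {"dp":[0.5,0,10.2],"angular":[0,0,-0.01],"claw":4},
    {"dp":[0.5,0,10.2],"angular":[0,0,-0.01],"claw":4},
    {"dp":[0.5,0,10.2],"angular":[0,0,-0.01],"claw":4},
    {"dp":[0.5,0,10.2],"angular":[0,0,-0.01],"claw":4},
    {"dp":[0.5,0,10.2],"angular":[0,0,-0.01],"claw":4}
  ]
}}

```text
clock: 4.17
tool_pos: [0.4409, 0.1548, 0.0278]
eef_rot: [[-0.231, 0.973, 0.0], [0.973, 0.231, -0.0], [-0.0, 0.0, -1.0]]
contact_force: [0.0, -3.6, 3.6]
opening: 0.494
gripper_force: 30.0
```

Run:
```python
from h import *
s=r.state();b=(np.array(s['tool_pos']),np.array(s['eef_rot']))
O=np.array([.5425,-.2233]);a=np.radians(-82.55);ex=np.array([np.cos(a),np.sin(a)]);ey=np.array([-ex[1],ex[0]])
def W(x,y,z): return [*(O+x*ex+y*ey),z]
print('lift then hover before bay0'); 
go(W(-.235,-.081,.07),97.45)
```

```text
lift then hover before bay0
dp [-14.92  -4.49  -4.22] ang [0.    0.    0.103]
```

Request:
{"op": "arm_command", "data": {
  "moves": [
    {"dp":[0,0,-4],"angular":[0,0,0],"claw":4},
    {"dp":[-4,-1.2,-4.2],"angular":[0,0,0.103],"claw":4},
    {"dp":[-8,-2.4,-4.2],"angular":[0,0,0.103],"claw":4},
    {"dp":[-11.5,-3.4,-4.2],"angular":[0,0,0.103],"claw":4},
    {"dp":[-14.9,-4.5,-4.2],"angular":[0,0,0.103],"claw":4},
    {"dp":[-18,-4.8,-3.5],"angular":[0,0,0.103],"claw":4},
    {"dp":[-19.9,-5,-1.5],"angular":[0,0,0.103],"claw":4},
    {"dp":[-19.9,-5,-0.9],"angular":[0,0,0.103],"claw":4},
    {"dp":[-19.9,-5,-0.9],"angular":[0,0,0.103],"claw":4},
    {"dp":[-19.9,-5,-0.9],"angular":[0,0,0.103],"claw":4},
    {"dp":[-19.9,-5,-0.9],"angular":[0,0,0.103],"claw":4},
    {"dp":[-19.9,-5,-0.9],"angular":[0,0,0.103],"claw":4}
  ]
}}

```text
clock: 5.17
tool_pos: [0.4383, -0.0494, 0.0371]
eef_rot: [[-0.131, 0.991, 0.001], [0.991, 0.131, 0.0], [-0.0, 0.001, -1.0]]
contact_force: [-0.2, -0.1, -0.6]
opening: 0.5
gripper_force: 30.0
```

```bash
cat >> h.py <<'E'
O=np.array([.5425,-.2233]);_a=np.radians(-82.55);ex=np.array([np.cos(_a),np.sin(_a)]);ey=np.array([-ex[1],ex[0]])
def W(x,y,z): return [*(O+x*ex+y*ey),z]
def inC(p): q=np.array(p)[:2]-O;return np.array([q@ex,q@ey])*1000
E
python3 - <<'E'
from h import *
s=r.state();print(s['clock'],s['tool_pos'],inC(s['tool_pos']),np.degrees(np.arctan2(s['eef_rot'][1][0],s['eef_rot'][0][0])),s['contact_force'])
np.savez('w3.npz',**{k:np.array(s[k]) for k in('tool_pos','eef_rot')})
for p,a in look('w3',z=.022): print(inC(p),a)
i=cv2.imread('pics/w3.png');cv2.imwrite('pics/w3c.png',i[90:480,100:620])
E
```

```text
5.1667 [ 0.4383 -0.0494  0.0371] [-185.9194  -80.7343] 97.53080249829233 [-0.155  -0.075  -0.6227]
```

View pics/w3c.png

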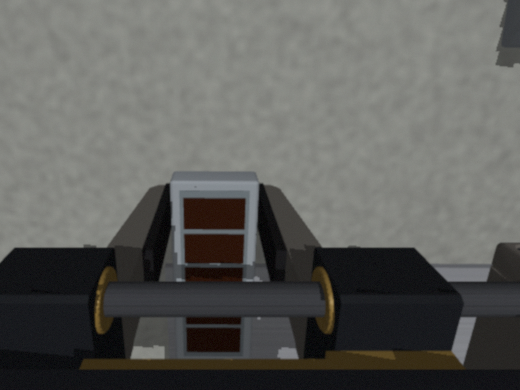

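Run:
```python
from h import *
d=np.load('w3.npz');s={k:d[k] for k in d};C=cam('wrist',s)
g=cv2.imread('pics/w3.png').astype(int)
for v in(275,300,320):
    print(v,g[v,262:285,1].tolist(),g[v,350:368,1].tolist())
for e in((271,275),(358.5,275),(315,265)): print(inC(onz(C,e,.0253)))
i=r.get_image('scene');cv2.imwrite('pics/s1.png',cv2.resize(i[170:330,90:330],None,fx=3,fy=3,interpolation=2)[:,:,::-1])
```

```text
275 [84, 82, 75, 50, 19, 15, 21, 51, 96, 125, 134, 140, 139, 138, 139, 139, 140, 139, 139, 141, 139, 139, 138] [140, 140, 140, 139, 140, 139, 134, 123, 98, 53, 21, 13, 21, 43, 72, 85, 86, 86]
300 [18, 15, 14, 8, 17, 6, 13, 10, 30, 66, 107, 132, 139, 137, 140, 139, 139, 128, 115, 111, 108, 80, 32] [139, 139, 138, 140, 137, 131, 122, 91, 39, 7, 14, 8, 11, 13, 10, 16, 12, 18]
320 [4, 11, 4, 5, 5, 12, 8, 13, 40, 64, 74, 78, 91, 118, 137, 138, 139, 133, 123, 111, 110, 109, 107] [139, 138, 139, 138, 133, 122, 101, 64, 36, 10, 4, 6, 8, 7, 12, 4, 8, 8]
[-202.1618 -102.7049]
[-202.235   -58.2683]
[-207.6445  -80.3749]
```

View pics/s1.png

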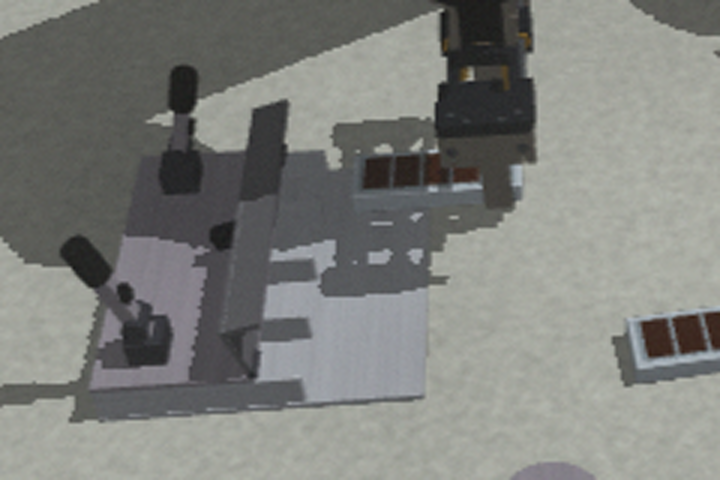

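The scene view shows the mould held level ahead of bay 0, the nearest to the robot, and the sill clear. I'll slide it in slowly.

Request:
{"op": "arm_command", "data": {
  "moves": [
    {"dp":[-1,0,0.2],"angular":[0,0,0],"claw":4},
    {"dp":[-2,0,0.35],"angular":[0,0,0],"claw":4},
    {"dp":[-3,0,0.35],"angular":[0,0,0],"claw":4},
    {"dp":[-4,0,0.35],"angular":[0,0,0],"claw":4},
    {"dp":[-5,0,0.35],"angular":[0,0,0],"claw":4},
    {"dp":[-6,0,0.35],"angular":[0,0,0],"claw":4}
  ]
}}

```text
clock: 5.77
tool_pos: [0.446, -0.1112, 0.0331]
eef_rot: [[-0.129, 0.992, 0.0], [0.992, 0.129, -0.0], [-0.0, 0.0, -1.0]]
contact_force: [0.6, 0.5, -1.1]
opening: 0.493
gripper_force: 30.0
```

Request:
{"op": "arm_command", "data": {
  "moves": [
    {"dp":[-1.5,0,0],"angular":[0,0,0],"claw":4},
    {"dp":[-3,0,0],"angular":[0,0,0],"claw":4},
    {"dp":[-4.2,0,0.1],"angular":[0,0,0],"claw":4},
    {"dp":[-4.5,0,0.1],"angular":[0,0,0],"claw":4},
    {"dp":[-4.5,0,0.1],"angular":[0,0,0],"claw":4}
  ]
}}

```text
clock: 6.18
tool_pos: [0.452, -0.1556, 0.0321]
eef_rot: [[-0.128, 0.992, 0.001], [0.992, 0.128, -0.0], [-0.0, 0.001, -1.0]]
contact_force: [0.6, -0.6, 0.0]
opening: 0.497
gripper_force: 30.0
```

Run:
```python
from h import *
s=r.state();print(s['clock'],inC(s['tool_pos']),s['tool_pos'][2],s['contact_force'])
```

```text
6.1833 [-78.8839 -80.9432] 0.03212871067733738 [ 0.5962 -0.6382  0.0129]
```

Request:
{"op": "arm_command", "data": {
  "moves": [
    {"dp":[0,0,0],"angular":[0,0,0],"claw":6.2},
    {"dp":[0,0,0],"angular":[0,0,0],"claw":6.2},
    {"dp":[0,0,0],"angular":[0,0,0],"claw":6.2},
    {"dp":[0,0,-4],"angular":[0,0,0],"claw":6.2},
    {"dp":[2.5,0,-4],"angular":[0,0,0],"claw":0},
    {"dp":[4.7,0,-4],"angular":[0,0,0],"claw":0},
    {"dp":[4.7,0,-4],"angular":[0,0,0],"claw":0},
    {"dp":[4.7,0,-4],"angular":[0,0,0],"claw":0},
    {"dp":[4.7,0,-2],"angular":[0,0,0],"claw":0},
    {"dp":[4.7,0,-0.1],"angular":[0,0,0],"claw":0},
    {"dp":[4.7,0,-0.1],"angular":[0,0,0],"claw":0}
  ]
}}

```text
clock: 7.1
tool_pos: [0.4441, -0.1078, 0.0308]
eef_rot: [[-0.13, 0.992, -0.004], [0.992, 0.13, 0.001], [0.001, -0.003, -1.0]]
contact_force: [-0.1, -0.1, -0.6]
opening: 0.188
gripper_force: 0.0
```

Request:
{"op": "arm_command", "data": {
  "moves": [
    {"dp":[-1,0,0],"angular":[0,0,0],"claw":0},
    {"dp":[-2,0,0],"angular":[0,0,0],"claw":0},
    {"dp":[-3,0,0],"angular":[0,0,0],"claw":0},
    {"dp":[-3.8,0,0],"angular":[0,0,0],"claw":0},
    {"dp":[-4.4,0,0],"angular":[0,0,0],"claw":0},
    {"dp":[-4.8,0,0],"angular":[0,0,0],"claw":0},
    {"dp":[-5.1,0,0],"angular":[0,0,0],"claw":0},
    {"dp":[-5.1,0,0],"angular":[0,0,0],"claw":0}
  ]
}}

```text
clock: 7.77
tool_pos: [0.4525, -0.159, 0.0333]
eef_rot: [[-0.129, 0.992, 0.001], [0.992, 0.129, -0.0], [-0.0, 0.001, -1.0]]
contact_force: [0.1, -1.1, 0.7]
opening: 0.009
gripper_force: 0.0
```

Request:
{"op": "arm_command", "data": {
  "moves": [
    {"dp":[-0.3,0,0],"angular":[0,0,0],"claw":0},
    {"dp":[-0.5,0,0],"angular":[0,0,0],"claw":0},
    {"dp":[-0.7,0,0],"angular":[0,0,0],"claw":0},
    {"dp":[-0.7,0,0],"angular":[0,0,0],"claw":0}
  ]
}}

```text
clock: 8.1
tool_pos: [0.4532, -0.1655, 0.0331]
eef_rot: [[-0.13, 0.992, 0.0], [0.992, 0.13, -0.0], [-0.0, 0.0, -1.0]]
contact_force: [0.7, 0.7, 0.7]
opening: 0.006
gripper_force: 0.0
```

Run:
```python
from h import *
s=r.state();print(s['clock'],inC(s['tool_pos']),s['tool_pos'][2],s['contact_force'])
```

```text
8.1 [-68.9121 -81.0201] 0.03305446232766271 [0.6636 0.6746 0.7333]
```

Request:
{"op": "arm_command", "data": {
  "moves": [
    {"dp":[-0.2,0,0],"angular":[0,0,0],"claw":0},
    {"dp":[-0.4,0,0],"angular":[0,0,0],"claw":0},
    {"dp":[-0.4,0,0],"angular":[0,0,0],"claw":0}
  ]
}}

```text
clock: 8.35
tool_pos: [0.4534, -0.1686, 0.033]
eef_rot: [[-0.129, 0.992, -0.001], [0.992, 0.129, 0.001], [0.002, -0.0, -1.0]]
contact_force: [1.0, 6.9, 2.5]
opening: 0.006
gripper_force: 3.6
```

Request:
{"op": "arm_command", "data": {
  "moves": [
    {"dp":[-0.2,0,0],"angular":[0,0,0],"claw":0},
    {"dp":[-0.3,0,0],"angular":[0,0,0],"claw":0},
    {"dp":[-0.3,0,0],"angular":[0,0,0],"claw":0}
  ]
}}

```text
clock: 8.6
tool_pos: [0.4533, -0.1691, 0.033]
eef_rot: [[-0.127, 0.992, -0.002], [0.992, 0.127, 0.005], [0.005, -0.001, -1.0]]
contact_force: [4.0, 26.7, 7.9]
opening: 0.003
gripper_force: 13.0
```

Run:
```python
from h import *
go([.5755,.157,.13],102.3)
```

```text
dp [30.84 16.25 -9.56] ang [-0.001 -0.005 -0.087]
```

Request:
{"op": "arm_command", "data": {
  "moves": [
    {"dp":[1.5,0,0],"angular":[0,0,0],"claw":0},
    {"dp":[3,1,-3.5],"angular":[0,0,0],"claw":0},
    {"dp":[6,3,-6],"angular":[0,0,-0.087],"claw":9},
    {"dp":[30.9,16.3,-9.6],"angular":[0,0,-0.087],"claw":9},
    {"dp":[30.9,16.3,-9.6],"angular":[0,0,-0.087],"claw":9},
    {"dp":[30.9,16.3,-9.6],"angular":[0,0,-0.087],"claw":9},
    {"dp":[30.9,16.3,-9.6],"angular":[0,0,-0.087],"claw":9},
    {"dp":[30.9,16.3,-9.6],"angular":[0,0,-0.087],"claw":9},
    {"dp":[30.9,16.3,-9.6],"angular":[0,0,-0.087],"claw":9},
    {"dp":[30.9,16.3,-9.6],"angular":[0,0,-0.087],"claw":9},
    {"dp":[30.9,16.3,-9.6],"angular":[0,0,-0.087],"claw":9},
    {"dp":[30.9,16.3,-9.6],"angular":[0,0,-0.087],"claw":9}
  ]
}}

```text
clock: 9.6
tool_pos: [0.5762, 0.1569, 0.1291]
eef_rot: [[-0.218, 0.976, 0.001], [0.976, 0.218, 0.0], [-0.0, 0.001, -1.0]]
contact_force: [-0.8, -1.4, -0.4]
opening: 0.706
gripper_force: 0.0
```

Run:
```python
from h import *
o=look('w4')
s=r.state();p=np.array(s['tool_pos']);print(p)
m=min(o,key=lambda m:np.hypot(*(m[0]-p[:2])))
a=np.radians(m[1]);go([*(m[0]+.040*np.array([np.cos(a),np.sin(a)])),.028],m[1])
```

```text
px [312.5 288. ] pos [0.5838 0.1177] ang 103.48 L 0.1008 w 0.0299 grasp [0.574  0.1585]
px [381.1943  49.7383] pos [0.5909 0.3046] ang 70.87 L 0.0885 w 0.0322 grasp [0.6046 0.3442]
[0.5753 0.1555 0.1287]
dp [ 0.13 -0.05 10.07] ang [-0.001  0.    -0.017]
```

Request:
{"op": "arm_command", "data": {
  "moves": [
    {"dp":[0.1,0,4],"angular":[0,0,-0.01],"claw":9},
    {"dp":[0.1,0,8],"angular":[0,0,-0.01],"claw":9},
    {"dp":[0.1,0,10.1],"angular":[0,0,-0.01],"claw":8},
    {"dp":[0.1,0,10.1],"angular":[0,0,-0.01],"claw":6},
    {"dp":[0.1,0,10.1],"angular":[0,0,-0.01],"claw":4},
    {"dp":[0.1,0,10.1],"angular":[0,0,-0.01],"claw":4},
    {"dp":[0.1,0,10.1],"angular":[0,0,-0.01],"claw":4},
    {"dp":[0.1,0,10.1],"angular":[0,0,-0.01],"claw":4},
    {"dp":[0.1,0,10.1],"angular":[0,0,-0.01],"claw":4},
    {"dp":[0.1,0,10.1],"angular":[0,0,-0.01],"claw":4},
    {"dp":[0.1,0,10.1],"angular":[0,0,-0.01],"claw":4}
  ]
}}

```text
clock: 10.57
tool_pos: [0.5753, 0.1561, 0.0282]
eef_rot: [[-0.225, 0.974, -0.0], [0.974, 0.225, -0.0], [-0.0, -0.0, -1.0]]
contact_force: [-0.2, -0.1, 1.1]
opening: 0.499
gripper_force: 30.0
```

Run:
```python
from h import *
b=go(W(-.25,-.027,.07),97.45); go(W(-.19,-.027,.034),97.45)
```

```text
dp [-11.08 -12.    -4.18] ang [-0.     0.     0.097]
dp [-17.05 -12.58  -0.58] ang [-0.     0.     0.097]
```

Request:
{"op": "arm_command", "data": {
  "moves": [
    {"dp":[0,0,-4],"angular":[0,0,0],"claw":4},
    {"dp":[-3,-3,-4.2],"angular":[0,0,0.097],"claw":4},
    {"dp":[-5.6,-6,-4.2],"angular":[0,0,0.097],"claw":4},
    {"dp":[-8.3,-9,-4.2],"angular":[0,0,0.097],"claw":4},
    {"dp":[-11.1,-12,-4.2],"angular":[0,0,0.097],"claw":4},
    {"dp":[-14,-12.3,-3],"angular":[0,0,0.097],"claw":4},
    {"dp":[-17,-12.6,-1.2],"angular":[0,0,0.097],"claw":4},
    {"dp":[-17,-12.6,-0.6],"angular":[0,0,0.097],"claw":4},
    {"dp":[-17,-12.6,-0.6],"angular":[0,0,0.097],"claw":4},
    {"dp":[-17,-12.6,-0.6],"angular":[0,0,0.097],"claw":4},
    {"dp":[-17,-12.6,-0.6],"angular":[0,0,0.097],"claw":4}
  ]
}}

```text
clock: 11.48
tool_pos: [0.491, -0.037, 0.0344]
eef_rot: [[-0.13, 0.991, 0.0], [0.991, 0.13, 0.0], [0.0, 0.0, -1.0]]
contact_force: [-1.1, 0.6, -2.6]
opening: 0.496
gripper_force: 30.0
```

```bash
cat >> h.py <<'E'
def heldy(name='tmp'):
    """carrier y of the held mould's two long edges near its rear end, from bright frame pixels"""
    s=r.state();g=r.get_image('wrist');C=cam('wrist',s);zt=s['tool_pos'][2]-.028+.016
    print('TCP',inC(s['tool_pos']),s['tool_pos'][2],'yaw',np.degrees(np.arctan2(s['eef_rot'][1][0],s['eef_rot'][0][0])),'F',np.array(s['contact_force']),'open',s['opening'])
    for v in(278,282):
        a=g[v,255:380,1]>75
        a=np.flatnonzero(g[v,262:372,1]>100)+262;a=a[(a>266)&(a<363)]
        print(a[0],a[-1],[inC(onz(C,(x,v),zt))[1] for x in(a[0]-.5,a[-1]+.5)])
E
python3 - <<'E'
from h import *
heldy()
E
```

```text
TCP [-191.4236  -26.8749] 0.034384794168164576 yaw 97.48930395011612 F [-1.0518  0.6311 -2.5509] open 0.4958625031055588
271 357 [np.float64(-49.187974364318315), np.float64(-4.815489204004604)]
271 357 [np.float64(-49.26956191942207), np.float64(-4.729254237656026)]
```

Request:
{"op": "arm_command", "data": {
  "moves": [
    {"dp":[-1.3,0,0.1],"angular":[0,0,0],"claw":4},
    {"dp":[-2.6,0,0.1],"angular":[0,0,0],"claw":4},
    {"dp":[-3.9,0,0.1],"angular":[0,0,0],"claw":4},
    {"dp":[-5.2,0,0.1],"angular":[0,0,0],"claw":4},
    {"dp":[-6.5,0,0.1],"angular":[0,0,0],"claw":4},
    {"dp":[-7.8,0,0.1],"angular":[0,0,0],"claw":4}
  ]
}}

```text
clock: 12.03
tool_pos: [0.5014, -0.1156, 0.0334]
eef_rot: [[-0.131, 0.991, 0.0], [0.991, 0.131, -0.0], [-0.0, 0.0, -1.0]]
contact_force: [0.9, 0.2, -1.4]
opening: 0.495
gripper_force: 30.0
```

Request:
{"op": "arm_command", "data": {
  "moves": [
    {"dp":[-1.3,0,0],"angular":[0,0,0],"claw":4},
    {"dp":[-2.6,0,0.1],"angular":[0,0,0],"claw":4},
    {"dp":[-3.3,0,0.1],"angular":[0,0,0],"claw":4},
    {"dp":[-3.3,0,0.1],"angular":[0,0,0],"claw":4}
  ]
}}

```text
clock: 12.37
tool_pos: [0.5058, -0.1495, 0.0322]
eef_rot: [[-0.128, 0.992, 0.001], [0.992, 0.128, -0.0], [-0.0, 0.001, -1.0]]
contact_force: [0.1, -1.6, 1.7]
opening: 0.495
gripper_force: 30.0
```

Request:
{"op": "arm_command", "data": {
  "moves": [
    {"dp":[0,0,0],"angular":[0,0,0],"claw":6.2},
    {"dp":[0,0,0],"angular":[0,0,0],"claw":6.2},
    {"dp":[0,0,0],"angular":[0,0,0],"claw":6.2},
    {"dp":[0,0,-4],"angular":[0,0,0],"claw":6.2},
    {"dp":[2.5,0,-4],"angular":[0,0,0],"claw":0},
    {"dp":[4.7,0,-4],"angular":[0,0,0],"claw":0},
    {"dp":[4.7,0,-4],"angular":[0,0,0],"claw":0},
    {"dp":[4.7,0,-4],"angular":[0,0,0],"claw":0},
    {"dp":[4.7,0,-2],"angular":[0,0,0],"claw":0},
    {"dp":[4.7,0,-0.1],"angular":[0,0,0],"claw":0},
    {"dp":[4.7,0,-0.1],"angular":[0,0,0],"claw":0}
  ]
}}

```text
clock: 13.28
tool_pos: [0.4974, -0.1012, 0.0306]
eef_rot: [[-0.13, 0.992, -0.004], [0.992, 0.13, 0.001], [0.001, -0.004, -1.0]]
contact_force: [-1.1, 0.0, 0.5]
opening: 0.191
gripper_force: 0.0
```

Request:
{"op": "arm_command", "data": {
  "moves": [
    {"dp":[-1,0,0],"angular":[0,0,0],"claw":0},
    {"dp":[-2,0,0],"angular":[0,0,0],"claw":0},
    {"dp":[-3,0,0],"angular":[0,0,0],"claw":0},
    {"dp":[-3.8,0,0],"angular":[0,0,0],"claw":0},
    {"dp":[-4.5,0,0],"angular":[0,0,0],"claw":0},
    {"dp":[-5.1,0,0],"angular":[0,0,0],"claw":0},
    {"dp":[-5.5,0,0],"angular":[0,0,0],"claw":0},
    {"dp":[-5.7,0,0],"angular":[0,0,0],"claw":0},
    {"dp":[-5.7,0,0],"angular":[0,0,0],"claw":0}
  ]
}}

```text
clock: 14.03
tool_pos: [0.5067, -0.1582, 0.0332]
eef_rot: [[-0.129, 0.992, 0.0], [0.992, 0.129, -0.0], [-0.0, 0.0, -1.0]]
contact_force: [0.1, 0.6, 0.2]
opening: 0.004
gripper_force: 0.0
```

Run:
```python
from h import *
s=r.state();print(s['clock'],inC(s['tool_pos']),s['tool_pos'][2],s['contact_force'])
```

```text
14.0333 [-69.2193 -27.081 ] 0.033161770041975236 [0.0565 0.5734 0.2089]
```

Request:
{"op": "arm_command", "data": {
  "moves": [
    {"dp":[-0.2,0,0],"angular":[0,0,0],"claw":0},
    {"dp":[-0.4,0,0],"angular":[0,0,0],"claw":0},
    {"dp":[-0.5,0,0],"angular":[0,0,0],"claw":0},
    {"dp":[-0.5,0,0],"angular":[0,0,0],"claw":0}
  ]
}}

```text
clock: 14.37
tool_pos: [0.507, -0.1617, 0.033]
eef_rot: [[-0.129, 0.992, -0.001], [0.992, 0.129, 0.002], [0.002, -0.001, -1.0]]
contact_force: [0.6, 7.3, 3.3]
opening: 0.005
gripper_force: 3.6
```

Run:
```python
from h import *
s=r.state();print(s['clock'],inC(s['tool_pos']),s['contact_force'])
t=r.get_image('top')
for c,bx,a in bars(t,200,1500,5):
    e=[onz(cam('top'),x,.015)[:2] for x in bx];v=max((e[1]-e[0],e[2]-e[1]),key=np.linalg.norm);print(np.array(c),onz(cam('top'),c,.015)[:2],np.degrees(np.arctan2(v[1],v[0])))
p=np.array([.5934,.3075]);a=np.radians(73);go([*(p+.04*np.array([np.cos(a),np.sin(a)])),.13],73)
p=np.array([.446,.3085]);a=np.radians(76.4);go([*(p+.04*np.array([np.cos(a),np.sin(a)])),.13],76.4)
```

```text
14.3667 [-65.7293 -27.2061] [0.5946 7.2903 3.2861]
[234.9372 286.7331] [0.4464 0.3081] -103.63433435397296
[168.5 273.5] [0.4751 0.4737] -176.31259134899165
[238.45 228.15] [0.5939 0.3063] -107.13383583853982
dp [49.06 16.29 -9.63] ang [-0.001 -0.001  0.426]
dp [51.15  1.46 -9.62] ang [-0.001 -0.001  0.367]
```

Request:
{"op": "arm_command", "data": {
  "moves": [
    {"dp":[2.5,0,-1],"angular":[0,0,0],"claw":0},
    {"dp":[6,0,-4],"angular":[0,0,0.03],"claw":9},
    {"dp":[51.2,1.5,-9.6],"angular":[0,0,0.367],"claw":9},
    {"dp":[51.2,1.5,-9.6],"angular":[0,0,0.367],"claw":9},
    {"dp":[51.2,1.5,-9.6],"angular":[0,0,0.367],"claw":9},
    {"dp":[51.2,1.5,-9.6],"angular":[0,0,0.367],"claw":9},
    {"dp":[51.2,1.5,-9.6],"angular":[0,0,0.367],"claw":9},
    {"dp":[51.2,1.5,-9.6],"angular":[0,0,0.367],"claw":9},
    {"dp":[51.2,1.5,-9.6],"angular":[0,0,0.367],"claw":9},
    {"dp":[51.2,1.5,-9.6],"angular":[0,0,0.367],"claw":9},
    {"dp":[51.2,1.5,-9.6],"angular":[0,0,0.367],"claw":9},
    {"dp":[51.2,1.5,-9.6],"angular":[0,0,0.367],"claw":9}
  ]
}}

```text
clock: 15.42
tool_pos: [0.4603, 0.2954, 0.1225]
eef_rot: [[0.234, 0.972, 0.0], [0.972, -0.234, -0.0], [0.0, 0.0, -1.0]]
contact_force: [2.0, 0.5, -0.3]
opening: 0.779
gripper_force: 0.0
```

Run:
```python
from h import *
p=np.array([.446,.3085]);a=np.radians(76.4);go([*(p+.04*np.array([np.cos(a),np.sin(a)])),.13],76.4)
```

```text
dp [ 4.94 -1.7  -0.75] ang [ 0.    -0.     0.001]
```

Request:
{"op": "arm_command", "data": {
  "moves": [
    {"dp":[4,-1.7,-0.7],"angular":[0,0,0],"claw":9},
    {"dp":[4.9,-1.7,-0.7],"angular":[0,0,0],"claw":9},
    {"dp":[4.9,-1.7,-0.7],"angular":[0,0,0],"claw":9},
    {"dp":[4.9,-1.7,-0.7],"angular":[0,0,0],"claw":9}
  ]
}}

```text
clock: 15.75
tool_pos: [0.4556, 0.3447, 0.1287]
eef_rot: [[0.233, 0.972, -0.0], [0.972, -0.233, -0.001], [-0.001, -0.0, -1.0]]
contact_force: [-0.0, -1.4, -0.1]
opening: 0.979
gripper_force: 0.0
```

```bash
cat >> h.py <<'E'
def near(name):
    o=look(name,show=False);s=r.state();p=np.array(s['tool_pos']);print(p,s['opening'])
    m=min(o,key=lambda m:np.hypot(*(m[0]-p[:2])));print(m)
    a=np.radians(m[1]);go([*(m[0]+.040*np.array([np.cos(a),np.sin(a)])),.028],m[1])
E
python3 -c "
from h import *
near('w5')"
```

```text
[0.4556 0.3437 0.1285] 0.9757343755691684
(array([0.4457, 0.312 ]), np.float64(77.40001141992342))
dp [ 0.71 -0.28 10.05] ang [-0.001  0.001 -0.017]
```

Request:
{"op": "arm_command", "data": {
  "moves": [
    {"dp":[0.5,-0.2,4],"angular":[0,0,-0.005],"claw":9},
    {"dp":[0.5,-0.2,8],"angular":[0,0,-0.005],"claw":9},
    {"dp":[0.5,-0.2,10.1],"angular":[0,0,-0.005],"claw":8},
    {"dp":[0.5,-0.2,10.1],"angular":[0,0,-0.005],"claw":6},
    {"dp":[0.5,-0.2,10.1],"angular":[0,0,-0.005],"claw":4},
    {"dp":[0.5,-0.2,10.1],"angular":[0,0,-0.005],"claw":4},
    {"dp":[0.5,-0.2,10.1],"angular":[0,0,-0.005],"claw":4},
    {"dp":[0.5,-0.2,10.1],"angular":[0,0,-0.005],"claw":4},
    {"dp":[0.5,-0.2,10.1],"angular":[0,0,-0.005],"claw":4},
    {"dp":[0.5,-0.2,10.1],"angular":[0,0,-0.005],"claw":4},
    {"dp":[0.5,-0.2,10.1],"angular":[0,0,-0.005],"claw":4}
  ]
}}

```text
clock: 16.72
tool_pos: [0.4552, 0.3499, 0.0282]
eef_rot: [[0.23, 0.973, -0.0], [0.973, -0.23, -0.0], [-0.0, 0.0, -1.0]]
contact_force: [0.1, -1.5, 1.3]
opening: 0.499
gripper_force: 30.0
```

Run:
```python
from h import *
b=go(W(-.25,.027,.07),97.45)
```

```text
dp [-29.45  15.34  -4.17] ang [ 0.     0.    -0.362]
```

Request:
{"op": "arm_command", "data": {
  "moves": [
    {"dp":[0,0,-4],"angular":[0,0,0],"claw":4},
    {"dp":[-29.4,15.3,-4.2],"angular":[0,0,-0.362],"claw":4},
    {"dp":[-29.4,15.3,-4.2],"angular":[0,0,-0.362],"claw":4},
    {"dp":[-29.4,15.3,-4.2],"angular":[0,0,-0.362],"claw":4},
    {"dp":[-29.4,15.3,-4.2],"angular":[0,0,-0.362],"claw":4},
    {"dp":[-29.4,15.3,-4.2],"angular":[0,0,-0.362],"claw":4},
    {"dp":[-29.4,15.3,-4.2],"angular":[0,0,-0.362],"claw":4},
    {"dp":[-29.4,15.3,-4.2],"angular":[0,0,-0.362],"claw":4},
    {"dp":[-29.4,15.3,-4.2],"angular":[0,0,-0.362],"claw":4},
    {"dp":[-29.4,15.3,-4.2],"angular":[0,0,-0.362],"claw":4},
    {"dp":[-29.4,15.3,-4.2],"angular":[0,0,-0.362],"claw":4},
    {"dp":[-29.4,15.3,-4.2],"angular":[0,0,-0.362],"claw":4}
  ]
}}

```text
clock: 17.72
tool_pos: [0.5364, 0.0289, 0.07]
eef_rot: [[-0.128, 0.992, -0.0], [0.992, 0.128, 0.0], [0.0, -0.0, -1.0]]
contact_force: [-0.1, -1.1, -0.6]
opening: 0.495
gripper_force: 30.0
```

Run:
```python
from h import *
heldy();b=go(W(-.19,.027,.034),97.45)
```

```text
TCP [-250.8505   26.6066] 0.07001006465834542 yaw 97.36146139653806 F [-0.1355 -1.0772 -0.6399] open 0.4952200931644123
270 357 [np.float64(3.808049350220122), np.float64(48.691194386953484)]
270 358 [np.float64(3.719616073252461), np.float64(49.28429600365499)]
dp [-6.17  0.05  3.6 ] ang [-0. -0. -0.]
```

Request:
{"op": "arm_command", "data": {
  "moves": [
    {"dp":[-3,0.05,2],"angular":[0,0,-0.001],"claw":4},
    {"dp":[-6.1,0.05,3.4],"angular":[0,0,-0.001],"claw":4},
    {"dp":[-6.1,0.05,3.6],"angular":[0,0,-0.001],"claw":4},
    {"dp":[-6.1,0.05,3.6],"angular":[0,0,-0.001],"claw":4}
  ]
}}

```text
clock: 18.1
tool_pos: [0.5463, -0.0296, 0.0339]
eef_rot: [[-0.132, 0.991, 0.002], [0.991, 0.132, 0.001], [0.001, 0.002, -1.0]]
contact_force: [2.7, 1.7, 0.8]
opening: 0.496
gripper_force: 30.0
```

Request:
{"op": "arm_command", "data": {
  "moves": [
    {"dp":[-1.3,0,0.1],"angular":[0,0,0],"claw":4},
    {"dp":[-2.6,0,0.1],"angular":[0,0,0],"claw":4},
    {"dp":[-3.9,0,0.1],"angular":[0,0,0],"claw":4},
    {"dp":[-5.2,0,0.1],"angular":[0,0,0],"claw":4},
    {"dp":[-6.5,0,0.1],"angular":[0,0,0],"claw":4},
    {"dp":[-7.8,0,0.1],"angular":[0,0,0],"claw":4}
  ]
}}

```text
clock: 18.6
tool_pos: [0.5557, -0.1036, 0.0338]
eef_rot: [[-0.132, 0.991, 0.0], [0.991, 0.132, 0.005], [0.005, 0.001, -1.0]]
contact_force: [0.1, 9.7, 6.0]
opening: 0.487
gripper_force: 30.0
```

Run:
```python
from h import *
heldy()
```

```text
TCP [-116.9984   28.5752] 0.033755099979483186 yaw 97.5924379262322 F [0.1435 9.6813 5.9763] open 0.4868196317778412Traceback (most recent call last):
  File "<stdin>", line 2, in <module>
  File "h.py", line 55, in heldy
    print(a[0],a[-1],[inC(onz(C,(x,v),zt))[1] for x in(a[0]-.5,a[-1]+.5)])
          ~^^^
IndexError: index 0 is out of bounds for axis 0 with size 0
```

Run:
```python
from h import *
i=r.get_image('wrist');j=r.get_image('scene')
a=i[180:420,160:480];b=cv2.resize(j[190:310,100:260],None,fx=3,fy=3,interpolation=2)
cv2.imwrite('pics/m6.png',np.hstack([cv2.resize(a,(320,360)),b[:360]])[:,:,::-1])
```

```text
(no output)
```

View pics/m6.png

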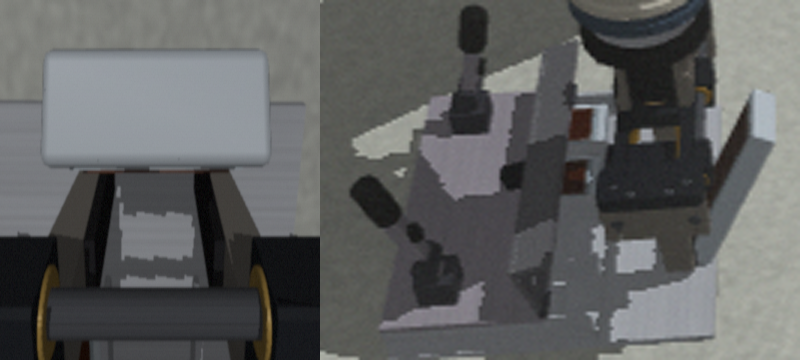

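The mould has pivoted in the grip, likely because the grip slackened: its front is down and its rear is up and outward. I'll lift, back off over free bench and look.

Request:
{"op": "arm_command", "data": {
  "moves": [
    {"dp":[1,0,-2],"angular":[0,0,0],"claw":4},
    {"dp":[2,0,-5],"angular":[0,0,0],"claw":4},
    {"dp":[5,0,-7],"angular":[0,0,0],"claw":4},
    {"dp":[9,0,-7],"angular":[0,0,0],"claw":4},
    {"dp":[13,0,-7],"angular":[0,0,0],"claw":4},
    {"dp":[17,0,-7],"angular":[0,0,0],"claw":4},
    {"dp":[19,0,-7],"angular":[0,0,0],"claw":4},
    {"dp":[19,0,-7],"angular":[0,0,0],"claw":4},
    {"dp":[19,0,-7],"angular":[0,0,0],"claw":4}
  ]
}}

```text
clock: 19.5
tool_pos: [0.5294, 0.0812, 0.1028]
eef_rot: [[-0.135, 0.991, -0.001], [0.991, 0.135, -0.001], [-0.0, -0.001, -1.0]]
contact_force: [0.5, -0.9, -1.5]
opening: 0.482
gripper_force: 30.0
```

Run:
```python
from h import *
s=r.state();print(s['tool_pos'],s['opening'],proj(cam('scene'),s['tool_pos']))
j=r.get_image('scene')
u,v=proj(cam('scene'),s['tool_pos']).astype(int)
cv2.imwrite('pics/m7.png',cv2.resize(j[max(v-80,0):v+80,u-100:u+100],None,fx=3.5,fy=3.5,interpolation=2)[:,:,::-1])
```

```text
[0.5294 0.0812 0.1028] 0.48218554848837203 [315.4023 227.7133]
```

View pics/m7.png

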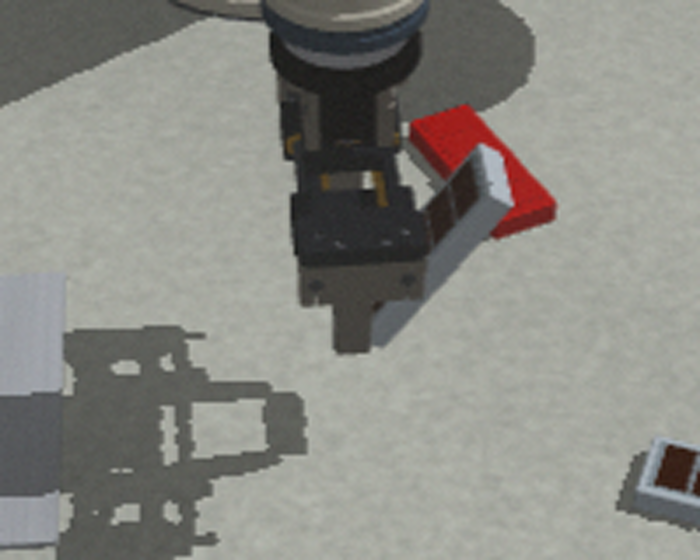

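The mould is now gripped near its front end, tilted about 50°, chocolate up, with its rear outward. I'll lower it to the bench and ease the grip so it lies down flat.

Request:
{"op": "arm_command", "data": {
  "moves": [
    {"dp":[0,0,3],"angular":[0,0,0],"claw":4},
    {"dp":[0,0,5.5],"angular":[0,0,0],"claw":4},
    {"dp":[0,0,6.7],"angular":[0,0,0],"claw":4},
    {"dp":[0,0,7.2],"angular":[0,0,0],"claw":4},
    {"dp":[0,0,7.2],"angular":[0,0,0],"claw":4}
  ]
}}

```text
clock: 19.97
tool_pos: [0.5298, 0.0783, 0.0303]
eef_rot: [[-0.13, 0.992, -0.002], [0.992, 0.13, -0.001], [-0.0, -0.002, -1.0]]
contact_force: [-2.1, 1.2, 1.5]
opening: 0.485
gripper_force: 30.0
```

Request:
{"op": "arm_command", "data": {
  "moves": [
    {"dp":[0,0,0],"angular":[0,0,0],"claw":4.7},
    {"dp":[0,0,0],"angular":[0,0,0],"claw":4.8},
    {"dp":[0,0,0],"angular":[0,0,0],"claw":4.9},
    {"dp":[0,0,0],"angular":[0,0,0],"claw":5},
    {"dp":[0,0,0],"angular":[0,0,0],"claw":5.1},
    {"dp":[0,0,0],"angular":[0,0,0],"claw":5.2},
    {"dp":[0,0,0],"angular":[0,0,0],"claw":5.4},
    {"dp":[0,0,0],"angular":[0,0,0],"claw":5.8},
    {"dp":[0,0,0],"angular":[0,0,0],"claw":6.2}
  ]
}}

```text
clock: 20.72
tool_pos: [0.5303, 0.0795, 0.0311]
eef_rot: [[-0.131, 0.991, -0.0], [0.991, 0.131, -0.0], [0.0, -0.0, -1.0]]
contact_force: [0.7, -0.2, -0.4]
opening: 0.667
gripper_force: 0.0
```

Request:
{"op": "arm_command", "data": {
  "moves": [
    {"dp":[0,0,-4],"angular":[0,0,0],"claw":6.2},
    {"dp":[3,0,-8],"angular":[0,0,0],"claw":9},
    {"dp":[6,0,-10],"angular":[0,0,0],"claw":9},
    {"dp":[8,0,-10],"angular":[0,0,0],"claw":9},
    {"dp":[8,0,-10],"angular":[0,0,0],"claw":9},
    {"dp":[8,0,-10],"angular":[0,0,0],"claw":9}
  ]
}}

```text
clock: 21.22
tool_pos: [0.5197, 0.1596, 0.1314]
eef_rot: [[-0.133, 0.991, 0.001], [0.991, 0.133, -0.0], [-0.0, 0.001, -1.0]]
contact_force: [0.7, 0.5, 0.6]
opening: 0.979
gripper_force: 0.0
```

Run:
```python
from h import *
near('w8');look('w8b')
```

```text
[0.5194 0.1587 0.1307] 0.9784861212391737
(array([0.5185, 0.162 ]), np.float64(98.55778874884092))
dp [ 4.34 -0.1  10.27] ang [-0.001  0.    -0.017]
px [313.5 238.5] pos [0.5183 0.1621] ang 98.55 L 0.1003 w 0.0302 grasp [0.512  0.2036]
px [445.3883  55.8623] pos [0.5921 0.3069] ang 71.25 L 0.0921 w 0.0322 grasp [0.6056 0.3467]
```

View pics/w8.png

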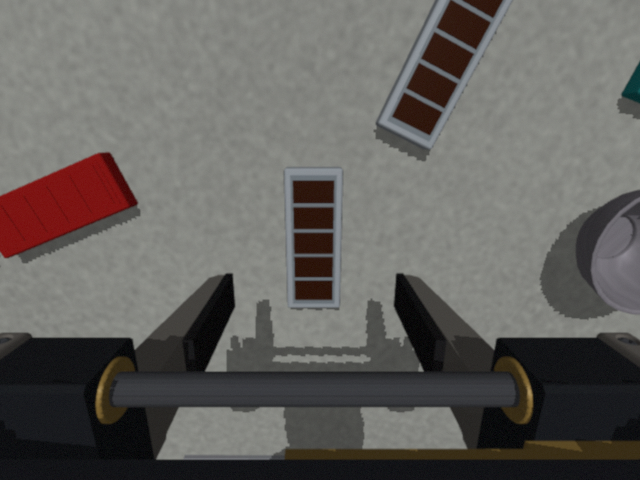

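The mould now lies flat, chocolate up, at pixel (314,238). I'll regrasp it.

Request:
{"op": "arm_command", "data": {
  "moves": [
    {"dp":[3.9,-0.1,4],"angular":[0,0,0],"claw":8},
    {"dp":[3.9,-0.1,8],"angular":[0,0,0],"claw":8},
    {"dp":[3.9,-0.1,10.2],"angular":[0,0,0],"claw":7},
    {"dp":[3.9,-0.1,10.2],"angular":[0,0,0],"claw":6},
    {"dp":[3.9,-0.1,10.2],"angular":[0,0,0],"claw":4},
    {"dp":[3.9,-0.1,10.2],"angular":[0,0,0],"claw":4},
    {"dp":[3.9,-0.1,10.2],"angular":[0,0,0],"claw":4},
    {"dp":[3.9,-0.1,10.2],"angular":[0,0,0],"claw":4},
    {"dp":[3.9,-0.1,10.2],"angular":[0,0,0],"claw":4},
    {"dp":[3.9,-0.1,10.2],"angular":[0,0,0],"claw":4}
  ]
}}

```text
clock: 22.15
tool_pos: [0.5136, 0.197, 0.0291]
eef_rot: [[-0.13, 0.991, -0.0], [0.991, 0.13, -0.0], [-0.0, -0.0, -1.0]]
contact_force: [-0.1, -0.0, -1.8]
opening: 0.497
gripper_force: 30.0
```

Run:
```python
from h import *
b=go(W(-.25,.027,.07),97.45); go(W(-.19,.027,.034),97.45)
```

```text
dp [-17.05   0.1   -4.09] ang [-0.     0.     0.001]
dp [-23.05   0.1   -0.49] ang [-0.     0.     0.001]
```

Request:
{"op": "arm_command", "data": {
  "moves": [
    {"dp":[0,0,-3],"angular":[0,0,0],"claw":4},
    {"dp":[-4,0.1,-4],"angular":[0,0,0.001],"claw":4},
    {"dp":[-8,0.1,-4],"angular":[0,0,0.001],"claw":4},
    {"dp":[-12,0.1,-4],"angular":[0,0,0.001],"claw":4},
    {"dp":[-16,0.1,-4],"angular":[0,0,0.001],"claw":4},
    {"dp":[-20,0.1,-2.5],"angular":[0,0,0.001],"claw":4},
    {"dp":[-23,0.1,-1],"angular":[0,0,0.001],"claw":4},
    {"dp":[-23,0.1,-0.5],"angular":[0,0,0.001],"claw":4},
    {"dp":[-23,0.1,-0.5],"angular":[0,0,0.001],"claw":4},
    {"dp":[-23,0.1,-0.5],"angular":[0,0,0.001],"claw":4}
  ]
}}

```text
clock: 22.98
tool_pos: [0.5444, -0.0304, 0.0339]
eef_rot: [[-0.129, 0.992, -0.001], [0.992, 0.129, 0.0], [0.0, -0.001, -1.0]]
contact_force: [0.1, -0.1, -1.7]
opening: 0.498
gripper_force: 30.0
```

Run:
```python
from h import *
heldy()
```

```text
TCP [-190.9974   26.8881] 0.03394971135941971 yaw 97.3954706609565 F [ 0.0992 -0.0924 -1.681 ] open 0.4975356263288905
271 357 [np.float64(4.58152001161158), np.float64(48.95515322946588)]
271 357 [np.float64(4.496359278359196), np.float64(49.03763678199445)]
```

Request:
{"op": "arm_command", "data": {
  "moves": [
    {"dp":[-1.3,0.02,-0.1],"angular":[0,0,-0.001],"claw":4},
    {"dp":[-2.6,0.02,-0.1],"angular":[0,0,-0.001],"claw":4},
    {"dp":[-3.9,0.02,-0.1],"angular":[0,0,-0.001],"claw":4},
    {"dp":[-5.2,0.02,-0.1],"angular":[0,0,-0.001],"claw":4},
    {"dp":[-6.5,0.02,-0.1],"angular":[0,0,-0.001],"claw":4},
    {"dp":[-7.8,0.02,-0.1],"angular":[0,0,-0.001],"claw":4}
  ]
}}

```text
clock: 23.53
tool_pos: [0.5553, -0.1094, 0.0352]
eef_rot: [[-0.13, 0.991, 0.0], [0.991, 0.13, -0.0], [-0.0, 0.0, -1.0]]
contact_force: [0.7, 0.3, -0.7]
opening: 0.494
gripper_force: 30.0
```

Run:
```python
from h import *
heldy()
```

```text
TCP [-111.2784   27.4625] 0.03523246816004824 yaw 97.48607828059802 F [ 0.7241  0.3465 -0.6673] open 0.4943330627047906
271 357 [np.float64(5.150130714710014), np.float64(49.52233974459709)]
271 357 [np.float64(5.068361802388964), np.float64(49.60851096117821)]
```

Request:
{"op": "arm_command", "data": {
  "moves": [
    {"dp":[-1.3,0,0.1],"angular":[0,0,0],"claw":4},
    {"dp":[-2.6,0,0.1],"angular":[0,0,0],"claw":4},
    {"dp":[-3.3,0,0.15],"angular":[0,0,0],"claw":4},
    {"dp":[-3.3,0,0.2],"angular":[0,0,0],"claw":4}
  ]
}}

```text
clock: 23.92
tool_pos: [0.5598, -0.1424, 0.0331]
eef_rot: [[-0.129, 0.992, 0.001], [0.992, 0.129, -0.0], [-0.0, 0.001, -1.0]]
contact_force: [-0.3, -0.6, -1.8]
opening: 0.497
gripper_force: 30.0
```

Request:
{"op": "arm_command", "data": {
  "moves": [
    {"dp":[0,0,0],"angular":[0,0,0],"claw":6.2},
    {"dp":[0,0,0],"angular":[0,0,0],"claw":6.2},
    {"dp":[0,0,0],"angular":[0,0,0],"claw":6.2},
    {"dp":[0,0,-4],"angular":[0,0,0],"claw":6.2},
    {"dp":[2.5,0,-4],"angular":[0,0,0],"claw":0},
    {"dp":[4.7,0,-4],"angular":[0,0,0],"claw":0},
    {"dp":[4.7,0,-4],"angular":[0,0,0],"claw":0},
    {"dp":[4.7,0,-4],"angular":[0,0,0],"claw":0},
    {"dp":[4.7,0,-2],"angular":[0,0,0],"claw":0},
    {"dp":[4.7,0,-0.1],"angular":[0,0,0],"claw":0},
    {"dp":[4.7,0,-0.1],"angular":[0,0,0],"claw":0}
  ]
}}

```text
clock: 24.83
tool_pos: [0.5514, -0.0941, 0.0314]
eef_rot: [[-0.131, 0.991, -0.004], [0.991, 0.131, 0.001], [0.001, -0.004, -1.0]]
contact_force: [-0.9, 0.7, 0.5]
opening: 0.188
gripper_force: 0.0
```

Request:
{"op": "arm_command", "data": {
  "moves": [
    {"dp":[-1,0,0],"angular":[0,0,0],"claw":0},
    {"dp":[-2,0,0],"angular":[0,0,0],"claw":0},
    {"dp":[-3,0,0],"angular":[0,0,0],"claw":0},
    {"dp":[-3.8,0,0],"angular":[0,0,0],"claw":0},
    {"dp":[-4.5,0,0],"angular":[0,0,0],"claw":0},
    {"dp":[-5.1,0,0],"angular":[0,0,0],"claw":0},
    {"dp":[-5.5,0,0],"angular":[0,0,0],"claw":0},
    {"dp":[-5.7,0,0],"angular":[0,0,0],"claw":0},
    {"dp":[-5.7,0,0],"angular":[0,0,0],"claw":0}
  ]
}}

```text
clock: 25.58
tool_pos: [0.5607, -0.151, 0.0342]
eef_rot: [[-0.13, 0.991, 0.0], [0.991, 0.13, -0.0], [-0.0, -0.0, -1.0]]
contact_force: [-0.7, -0.6, 0.2]
opening: 0.006
gripper_force: 0.0
```

Run:
```python
from h import *
s=r.state();print(s['clock'],inC(s['tool_pos']),s['tool_pos'][2],s['contact_force'])
```

```text
25.5833 [-69.325   27.4475] 0.034169652825709274 [-0.7042 -0.5786  0.2312]
```

Request:
{"op": "arm_command", "data": {
  "moves": [
    {"dp":[-0.2,0,0],"angular":[0,0,0],"claw":0},
    {"dp":[-0.4,0,0],"angular":[0,0,0],"claw":0},
    {"dp":[-0.5,0,0],"angular":[0,0,0],"claw":0},
    {"dp":[-0.5,0,0],"angular":[0,0,0],"claw":0}
  ]
}}

```text
clock: 25.92
tool_pos: [0.561, -0.1546, 0.034]
eef_rot: [[-0.13, 0.991, -0.001], [0.991, 0.13, 0.001], [0.001, -0.001, -1.0]]
contact_force: [-1.3, 5.5, 2.1]
opening: 0.005
gripper_force: 2.9
```

Run:
```python
from h import *
s=r.state();print(s['clock'],inC(s['tool_pos']),s['contact_force'])
t=r.get_image('top')
for c,bx,a in bars(t,200,1500,5):
    e=[onz(cam('top'),x,.015)[:2] for x in bx];v=max((e[1]-e[0],e[2]-e[1]),key=np.linalg.norm);print(np.array(c),onz(cam('top'),c,.015)[:2],np.degrees(np.arctan2(v[1],v[0])))
p=np.array([.5934,.3085]);a=np.radians(73);go([*(p+.04*np.array([np.cos(a),np.sin(a)])),.13],73)
```

```text
25.9167 [-65.687   27.2806] [-1.3227  5.5096  2.0826]
[168.5 273.5] [0.4751 0.4737] -176.31259134899165
[238.45 228.15] [0.5939 0.3063] -107.13383583853982
dp [49.14 10.9  -9.55] ang [-0.001 -0.001  0.428]
```

Bay 2 is seated. Next is the last mould.

Request:
{"op": "arm_command", "data": {
  "moves": [
    {"dp":[2.5,0,-1],"angular":[0,0,0],"claw":0},
    {"dp":[6,0,-4],"angular":[0,0,0.03],"claw":9},
    {"dp":[49.1,10.9,-9.5],"angular":[0,0,0.428],"claw":9},
    {"dp":[49.1,10.9,-9.5],"angular":[0,0,0.428],"claw":9},
    {"dp":[49.1,10.9,-9.5],"angular":[0,0,0.428],"claw":9},
    {"dp":[49.1,10.9,-9.5],"angular":[0,0,0.428],"claw":9},
    {"dp":[49.1,10.9,-9.5],"angular":[0,0,0.428],"claw":9},
    {"dp":[49.1,10.9,-9.5],"angular":[0,0,0.428],"claw":9},
    {"dp":[49.1,10.9,-9.5],"angular":[0,0,0.428],"claw":9},
    {"dp":[49.1,10.9,-9.5],"angular":[0,0,0.428],"claw":9},
    {"dp":[49.1,10.9,-9.5],"angular":[0,0,0.428],"claw":9},
    {"dp":[49.1,10.9,-9.5],"angular":[0,0,0.428],"claw":9}
  ]
}}

```text
clock: 26.97
tool_pos: [0.6, 0.304, 0.1237]
eef_rot: [[0.292, 0.956, 0.0], [0.956, -0.292, -0.0], [-0.0, 0.0, -1.0]]
contact_force: [0.3, 0.0, 0.3]
opening: 0.782
gripper_force: 0.0
```

Run:
```python
from h import *
p=np.array([.5934,.3085]);a=np.radians(73);go([*(p+.04*np.array([np.cos(a),np.sin(a)])),.13],73)
```

```text
dp [ 4.24 -0.76 -0.64] ang [0. 0. 0.]
```

Request:
{"op": "arm_command", "data": {
  "moves": [
    {"dp":[4.2,-0.8,-0.6],"angular":[0,0,0],"claw":9},
    {"dp":[4.2,-0.8,-0.6],"angular":[0,0,0],"claw":9},
    {"dp":[4.2,-0.8,-0.6],"angular":[0,0,0],"claw":9},
    {"dp":[4.2,-0.8,-0.6],"angular":[0,0,0],"claw":9}
  ]
}}

```text
clock: 27.3
tool_pos: [0.6043, 0.3438, 0.1288]
eef_rot: [[0.292, 0.957, -0.001], [0.957, -0.292, -0.001], [-0.001, -0.001, -1.0]]
contact_force: [0.2, 0.7, 0.3]
opening: 0.976
gripper_force: 0.0
```

```bash
python3 -c "
from h import *
near('w9')"
```

```text
[0.6044 0.343  0.1288] 0.976378775608651
(array([0.5943, 0.3097]), np.float64(74.06280920632537))
dp [ 0.54 -0.06 10.07] ang [-0.001  0.002 -0.019]
```

Request:
{"op": "arm_command", "data": {
  "moves": [
    {"dp":[0.4,0,4],"angular":[0,0,-0.005],"claw":9},
    {"dp":[0.4,0,8],"angular":[0,0,-0.005],"claw":9},
    {"dp":[0.4,0,10.1],"angular":[0,0,-0.005],"claw":8},
    {"dp":[0.4,0,10.1],"angular":[0,0,-0.005],"claw":6},
    {"dp":[0.4,0,10.1],"angular":[0,0,-0.005],"claw":4},
    {"dp":[0.4,0,10.1],"angular":[0,0,-0.005],"claw":4},
    {"dp":[0.4,0,10.1],"angular":[0,0,-0.005],"claw":4},
    {"dp":[0.4,0,10.1],"angular":[0,0,-0.005],"claw":4},
    {"dp":[0.4,0,10.1],"angular":[0,0,-0.005],"claw":4},
    {"dp":[0.4,0,10.1],"angular":[0,0,-0.005],"claw":4},
    {"dp":[0.4,0,10.1],"angular":[0,0,-0.005],"claw":4}
  ]
}}

```text
clock: 28.27
tool_pos: [0.6061, 0.348, 0.0286]
eef_rot: [[0.288, 0.958, 0.0], [0.958, -0.288, -0.0], [-0.0, 0.0, -1.0]]
contact_force: [-0.7, -1.9, 0.9]
opening: 0.497
gripper_force: 30.0
```

Run:
```python
from h import *
go(W(-.25,.081,.07),97.45)
```

```text
dp [-30.42   7.5   -4.14] ang [ 0.     0.    -0.422]
```

Request:
{"op": "arm_command", "data": {
  "moves": [
    {"dp":[0,0,-4],"angular":[0,0,0],"claw":4},
    {"dp":[-30.4,7.5,-4.1],"angular":[0,0,-0.42],"claw":4},
    {"dp":[-30.4,7.5,-4.1],"angular":[0,0,-0.42],"claw":4},
    {"dp":[-30.4,7.5,-4.1],"angular":[0,0,-0.42],"claw":4},
    {"dp":[-30.4,7.5,-4.1],"angular":[0,0,-0.42],"claw":4},
    {"dp":[-30.4,7.5,-4.1],"angular":[0,0,-0.42],"claw":4},
    {"dp":[-30.4,7.5,-4.1],"angular":[0,0,-0.42],"claw":4},
    {"dp":[-30.4,7.5,-4.1],"angular":[0,0,-0.42],"claw":4},
    {"dp":[-30.4,7.5,-4.1],"angular":[0,0,-0.42],"claw":4},
    {"dp":[-30.4,7.5,-4.1],"angular":[0,0,-0.42],"claw":4},
    {"dp":[-30.4,7.5,-4.1],"angular":[0,0,-0.42],"claw":4}
  ]
}}

```text
clock: 29.18
tool_pos: [0.5904, 0.0345, 0.0695]
eef_rot: [[-0.125, 0.992, -0.0], [0.992, 0.125, 0.0], [0.0, 0.0, -1.0]]
contact_force: [-0.2, 0.8, -1.9]
opening: 0.496
gripper_force: 30.0
```

Run:
```python
from h import *
heldy();b=go(W(-.19,.081,.034),97.45)
```

```text
TCP [-249.3985   80.8976] 0.06945480778712958 yaw 97.18591862489795 F [-0.2391  0.7677 -1.9131] open 0.4960512730941987
271 357 [np.float64(58.65260558362072), np.float64(103.02505292996901)]
271 357 [np.float64(58.55927976442658), np.float64(103.09948382438573)]
dp [-6.05  0.    3.54] ang [ 0.    -0.    -0.003]
```

Request:
{"op": "arm_command", "data": {
  "moves": [
    {"dp":[-3,0,2],"angular":[0,0,-0.004],"claw":4},
    {"dp":[-6,0,3.3],"angular":[0,0,-0.004],"claw":4},
    {"dp":[-6,0,3.4],"angular":[0,0,-0.004],"claw":4},
    {"dp":[-6,0,3.4],"angular":[0,0,-0.004],"claw":4},
    {"dp":[-6,0,3.4],"angular":[0,0,-0.004],"claw":4}
  ]
}}

```text
clock: 29.65
tool_pos: [0.5982, -0.0226, 0.0354]
eef_rot: [[-0.132, 0.991, -0.0], [0.991, 0.132, 0.0], [0.0, -0.0, -1.0]]
contact_force: [-0.2, -1.0, -1.1]
opening: 0.494
gripper_force: 30.0
```

Run:
```python
from h import *
heldy();b=go(W(-.12,.081,.034),97.45)
```

```text
TCP [-191.7542   81.2605] 0.03540093068293384 yaw 97.59804249868547 F [-0.2334 -1.0459 -1.106 ] open 0.4943967848019566
271 357 [np.float64(58.917839030778374), np.float64(103.29115963785493)]
271 357 [np.float64(58.84054844873754), np.float64(103.38151837156792)]
dp [-7.19 -0.07  0.17] ang [ 0.    -0.     0.003]
```

Request:
{"op": "arm_command", "data": {
  "moves": [
    {"dp":[-1.3,-0.02,0.1],"angular":[0,0,0.002],"claw":4},
    {"dp":[-2.6,-0.04,0.1],"angular":[0,0,0.002],"claw":4},
    {"dp":[-3.9,-0.05,0.1],"angular":[0,0,0.002],"claw":4},
    {"dp":[-5.2,-0.05,0.1],"angular":[0,0,0.002],"claw":4},
    {"dp":[-6.5,-0.05,0.1],"angular":[0,0,0.002],"claw":4},
    {"dp":[-7.8,-0.05,0.1],"angular":[0,0,0.002],"claw":4}
  ]
}}

```text
clock: 30.2
tool_pos: [0.608, -0.1031, 0.0345]
eef_rot: [[-0.129, 0.992, 0.0], [0.992, 0.129, -0.0], [-0.0, 0.0, -1.0]]
contact_force: [0.0, -0.1, -0.7]
opening: 0.498
gripper_force: 30.0
```

Run:
```python
from h import *
heldy()
```

```text
TCP [-110.6594   80.5603] 0.03454720610386741 yaw 97.41356175228462 F [ 0.0025 -0.1161 -0.6907] open 0.497818254380827
271 357 [np.float64(58.26398581966972), np.float64(102.63611480858738)]
271 357 [np.float64(58.17939425654871), np.float64(102.71948205221202)]
```

Request:
{"op": "arm_command", "data": {
  "moves": [
    {"dp":[-1.3,0,0.1],"angular":[0,0,0],"claw":4},
    {"dp":[-2.6,0,0.1],"angular":[0,0,0],"claw":4},
    {"dp":[-3.3,0,0.15],"angular":[0,0,0],"claw":4},
    {"dp":[-3.3,0,0.15],"angular":[0,0,0],"claw":4}
  ]
}}

```text
clock: 30.58
tool_pos: [0.6124, -0.1359, 0.0329]
eef_rot: [[-0.128, 0.992, 0.0], [0.992, 0.128, -0.0], [-0.0, 0.0, -1.0]]
contact_force: [-0.3, -0.3, -1.1]
opening: 0.495
gripper_force: 30.0
```

Request:
{"op": "arm_command", "data": {
  "moves": [
    {"dp":[0,0,0],"angular":[0,0,0],"claw":6.2},
    {"dp":[0,0,0],"angular":[0,0,0],"claw":6.2},
    {"dp":[0,0,0],"angular":[0,0,0],"claw":6.2},
    {"dp":[0,0,-4],"angular":[0,0,0],"claw":6.2},
    {"dp":[2.5,0,-4],"angular":[0,0,0],"claw":0},
    {"dp":[4.7,0,-4],"angular":[0,0,0],"claw":0},
    {"dp":[4.7,0,-4],"angular":[0,0,0],"claw":0},
    {"dp":[4.7,0,-4],"angular":[0,0,0],"claw":0},
    {"dp":[4.7,0,-2],"angular":[0,0,0],"claw":0},
    {"dp":[4.7,0,-0.1],"angular":[0,0,0],"claw":0},
    {"dp":[4.7,0,-0.1],"angular":[0,0,0],"claw":0}
  ]
}}

```text
clock: 31.5
tool_pos: [0.604, -0.0877, 0.0309]
eef_rot: [[-0.13, 0.992, -0.005], [0.992, 0.13, 0.0], [0.001, -0.004, -1.0]]
contact_force: [-0.9, -0.1, -0.4]
opening: 0.188
gripper_force: 0.0
```

Request:
{"op": "arm_command", "data": {
  "moves": [
    {"dp":[-1,0,0],"angular":[0,0,0],"claw":0},
    {"dp":[-2,0,0],"angular":[0,0,0],"claw":0},
    {"dp":[-3,0,0],"angular":[0,0,0],"claw":0},
    {"dp":[-3.8,0,0],"angular":[0,0,0],"claw":0},
    {"dp":[-4.5,0,0],"angular":[0,0,0],"claw":0},
    {"dp":[-5.1,0,0],"angular":[0,0,0],"claw":0},
    {"dp":[-5.5,0,0],"angular":[0,0,0],"claw":0},
    {"dp":[-5.7,0,0],"angular":[0,0,0],"claw":0},
    {"dp":[-5.7,0,0],"angular":[0,0,0],"claw":0}
  ]
}}

```text
clock: 32.25
tool_pos: [0.6135, -0.1445, 0.034]
eef_rot: [[-0.129, 0.992, 0.0], [0.992, 0.129, -0.0], [-0.0, 0.0, -1.0]]
contact_force: [-0.1, 0.3, -0.3]
opening: 0.006
gripper_force: 0.0
```

Run:
```python
from h import *
s=r.state();print(s['clock'],inC(s['tool_pos']),s['tool_pos'][2],s['contact_force'])
```

```text
32.25 [-68.953   80.6544] 0.03400374931562053 [-0.0909  0.3322 -0.3079]
```

Request:
{"op": "arm_command", "data": {
  "moves": [
    {"dp":[-0.2,0,0],"angular":[0,0,0],"claw":0},
    {"dp":[-0.4,0,0],"angular":[0,0,0],"claw":0},
    {"dp":[-0.5,0,0],"angular":[0,0,0],"claw":0},
    {"dp":[-0.5,0,0],"angular":[0,0,0],"claw":0}
  ]
}}

```text
clock: 32.58
tool_pos: [0.6139, -0.1478, 0.0339]
eef_rot: [[-0.129, 0.992, -0.001], [0.992, 0.129, 0.002], [0.002, -0.0, -1.0]]
contact_force: [-0.6, 7.0, 2.6]
opening: 0.006
gripper_force: 3.3
```

Request:
{"op": "arm_command", "data": {
  "moves": [
    {"dp":[2.5,0,0],"angular":[0,0,0],"claw":0},
    {"dp":[6,0,-4],"angular":[0,0,0],"claw":0},
    {"dp":[7,-4,-8],"angular":[0,0,0],"claw":0},
    {"dp":[7,-7,-12],"angular":[0,0,0],"claw":0},
    {"dp":[7,-8,-14],"angular":[0,0,0],"claw":0},
    {"dp":[7,-8,-14],"angular":[0,0,0],"claw":0},
    {"dp":[7,-8,-14],"angular":[0,0,0],"claw":0}
  ]
}}

```text
clock: 33.17
tool_pos: [0.5261, -0.0901, 0.1769]
eef_rot: [[-0.13, 0.992, 0.005], [0.992, 0.13, -0.001], [-0.002, 0.005, -1.0]]
contact_force: [0.9, -0.2, 0.1]
opening: 0.004
gripper_force: 0.0
```

Run:
```python
from h import *
s=r.state();print(s['clock'],inC(s['tool_pos']),s['tool_pos'][2]);i=r.get_image('wrist');j=r.get_image('scene')
b=cv2.resize(j[180:310,100:260],None,fx=2.4,fy=2.4,interpolation=2)
a=cv2.resize(i[150:450,120:520],(416,312));cv2.imwrite('pics/m10.png',np.hstack([a,b[:312]])[:,:,::-1])
```

```text
33.1667 [-134.1582    1.0138] 0.17693532659849504
```

View pics/m10.png

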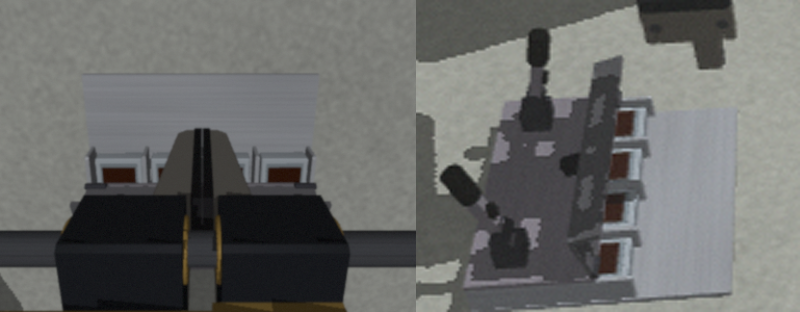

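All four moulds sit inside the bays, with their rear ends flush behind the mouths. The flap still leans back and both levers are up. Next I bring closed fingers behind the flap.

Request:
{"op": "arm_command", "data": {
  "moves": [
    {"dp":[-4,1.5,0],"angular":[0,0,0],"claw":0},
    {"dp":[-8,3,0],"angular":[0,0,0],"claw":0},
    {"dp":[-12,3.9,0],"angular":[0,0,0],"claw":0},
    {"dp":[-14.6,3.9,0],"angular":[0,0,0],"claw":0},
    {"dp":[-14.6,3.9,0],"angular":[0,0,0],"claw":0},
    {"dp":[-14.6,3.9,4],"angular":[0,0,0],"claw":0},
    {"dp":[-14.6,3.9,8],"angular":[0,0,0],"claw":0},
    {"dp":[-14.6,3.9,9.3],"angular":[0,0,0],"claw":0},
    {"dp":[-14.6,3.9,9.3],"angular":[0,0,0],"claw":0}
  ]
}}

```text
clock: 34.02
tool_pos: [0.5802, -0.2279, 0.0756]
eef_rot: [[-0.13, 0.992, -0.009], [0.992, 0.13, 0.004], [0.005, -0.008, -1.0]]
contact_force: [-0.7, 0.4, -0.2]
opening: 0.006
gripper_force: 0.0
```

Run:
```python
from h import *
s=r.state();print(s['clock'],inC(s['tool_pos']),s['tool_pos'][2],s['contact_force']);go(W(-.052,.04,.083),97.45)
```

```text
34.0167 [ 9.4903 36.8004] 0.07563066063113308 [-0.6548  0.364  -0.1677]
dp [ 6.15  0.32 -0.71] ang [-0.008 -0.005  0.   ]
```

Request:
{"op": "arm_command", "data": {
  "moves": [
    {"dp":[0,0,0],"angular":[0,0,0],"claw":0},
    {"dp":[0.8,0,0],"angular":[0,0,0],"claw":0},
    {"dp":[1.6,0,0],"angular":[0,0,0],"claw":0},
    {"dp":[2.4,0,0],"angular":[0,0,0],"claw":0},
    {"dp":[3.2,0,0],"angular":[0,0,0],"claw":0},
    {"dp":[4,0,0],"angular":[0,0,0],"claw":0},
    {"dp":[4,0,0],"angular":[0,0,0],"claw":0}
  ]
}}

```text
clock: 34.6
tool_pos: [0.5783, -0.1884, 0.0817]
eef_rot: [[-0.131, 0.991, 0.001], [0.991, 0.131, 0.0], [-0.0, 0.001, -1.0]]
contact_force: [-0.8, 0.0, 0.1]
opening: 0.006
gripper_force: 0.3
```

Run:
```python
from h import *
s=r.state();print(s['clock'],inC(s['tool_pos']),s['tool_pos'][2],s['contact_force'])
```

```text
34.6 [-29.9569  40.0475] 0.08174911038126884 [-0.8196  0.046   0.05  ]
```

Request:
{"op": "arm_command", "data": {
  "moves": [
    {"dp":[0.8,0,0],"angular":[0,0,0],"claw":0},
    {"dp":[1.6,0,0],"angular":[0,0,0],"claw":0},
    {"dp":[2.4,0,0],"angular":[0,0,0],"claw":0},
    {"dp":[3.0,0,0.2],"angular":[0,0,0],"claw":0},
    {"dp":[3.0,0,0.6],"angular":[0,0,0],"claw":0},
    {"dp":[3.0,0,1.0],"angular":[0,0,0],"claw":0},
    {"dp":[3.0,0,1.4],"angular":[0,0,0],"claw":0},
    {"dp":[3.0,0,1.8],"angular":[0,0,0],"claw":0},
    {"dp":[3.0,0,1.8],"angular":[0,0,0],"claw":0}
  ]
}}

```text
clock: 35.35
tool_pos: [0.5737, -0.1603, 0.0618]
eef_rot: [[-0.129, 0.992, -0.001], [0.992, 0.129, 0.0], [0.001, -0.001, -1.0]]
contact_force: [-0.0, -0.1, 0.8]
opening: 0.007
gripper_force: 0.0
```

Run:
```python
from h import *
s=r.state();print(s['clock'],inC(s['tool_pos']),s['tool_pos'][2],s['contact_force'])
```

```text
35.35 [-58.3764  39.0944] 0.06177200005420561 [-0.0378 -0.0623  0.8119]
```

Request:
{"op": "arm_command", "data": {
  "moves": [
    {"dp":[0.3,0,0.15],"angular":[0,0,0],"claw":0},
    {"dp":[0.3,0,0.3],"angular":[0,0,0],"claw":0},
    {"dp":[0.3,0,0.3],"angular":[0,0,0],"claw":0}
  ]
}}

```text
clock: 35.6
tool_pos: [0.5738, -0.1572, 0.0604]
eef_rot: [[-0.13, 0.992, -0.0], [0.992, 0.13, 0.0], [0.0, -0.0, -1.0]]
contact_force: [-2.1, 0.3, 5.6]
opening: 0.01
gripper_force: 2.6
```

Run:
```python
from h import *
s=r.state();print(s['clock'],inC(s['tool_pos']),s['tool_pos'][2],s['contact_force']);j=r.get_image('scene')
b=cv2.resize(j[140:310,80:300],None,fx=3,fy=3,interpolation=2);cv2.imwrite('pics/m11.png',b[:,:,::-1])
```

```text
35.6 [-61.4381  39.5699] 0.060360347822930184 [-2.1396  0.3432  5.585 ]
```

View pics/m11.png

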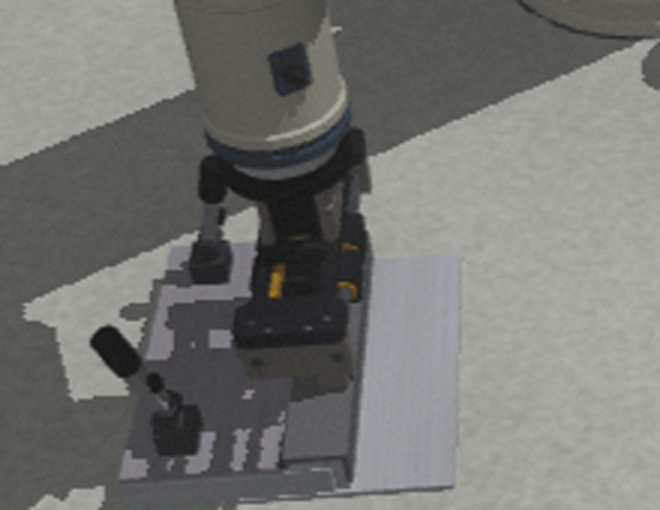

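The flap is shut: it lies flat over the mouths, with contact at plate height. Next is lever B, in front in the picture and leaning back. I go over and behind it.

Request:
{"op": "arm_command", "data": {
  "moves": [
    {"dp":[0,0,-4],"angular":[0,0,0],"claw":0},
    {"dp":[0,0,-8],"angular":[0,0,0],"claw":0},
    {"dp":[0,0,-12.7],"angular":[0,0,0],"claw":0},
    {"dp":[-1,1,-12.7],"angular":[0,0,0],"claw":0},
    {"dp":[-5,2,-12.7],"angular":[0,0,0],"claw":0},
    {"dp":[-9,3,-12.7],"angular":[0,0,0],"claw":0},
    {"dp":[-12.5,4,-12.7],"angular":[0,0,0],"claw":0},
    {"dp":[-15.5,4,-12.7],"angular":[0,0,0],"claw":0},
    {"dp":[-15.5,4,-12.7],"angular":[0,0,0],"claw":0},
    {"dp":[-15.5,4,-9.5],"angular":[0,0,0],"claw":0},
    {"dp":[-15.5,4,-6.5],"angular":[0,0,0],"claw":0},
    {"dp":[-15.5,4,-6.5],"angular":[0,0,0],"claw":0}
  ]
}}

```text
clock: 36.65
tool_pos: [0.6299, -0.304, 0.119]
eef_rot: [[-0.129, 0.992, -0.008], [0.992, 0.129, 0.004], [0.005, -0.008, -1.0]]
contact_force: [-1.1, 1.7, -1.7]
opening: 0.008
gripper_force: 0.0
```

Run:
```python
from h import *
s=r.state();print(s['clock'],inC(s['tool_pos']),s['tool_pos'][2],s['contact_force'])
```

```text
36.65 [91.3602 76.2173] 0.1189740688828041 [-1.0562  1.6759 -1.731 ]
```

Request:
{"op": "arm_command", "data": {
  "moves": [
    {"dp":[1.2,0,0],"angular":[0,0,0],"claw":0},
    {"dp":[2.4,0,0],"angular":[0,0,0],"claw":0},
    {"dp":[3.6,0,0],"angular":[0,0,0],"claw":0},
    {"dp":[4.8,0,0],"angular":[0,0,0],"claw":0},
    {"dp":[6,0,0],"angular":[0,0,0],"claw":0},
    {"dp":[7.2,0,0],"angular":[0,0,0],"claw":0},
    {"dp":[8.4,0,0],"angular":[0,0,0],"claw":0},
    {"dp":[9.4,0,0],"angular":[0,0,0],"claw":0},
    {"dp":[10.2,0,0],"angular":[0,0,0],"claw":0}
  ]
}}

```text
clock: 37.4
tool_pos: [0.6201, -0.2031, 0.125]
eef_rot: [[-0.13, 0.991, -0.0], [0.991, 0.13, 0.0], [0.0, -0.0, -1.0]]
contact_force: [1.2, -0.7, 0.6]
opening: 0.006
gripper_force: 0.4
```

Run:
```python
from h import *
s=r.state();print(s['clock'],inC(s['tool_pos']),s['tool_pos'][2],s['contact_force'])
j=r.get_image('scene')
b=cv2.resize(j[140:310,80:300],None,fx=3,fy=3,interpolation=2);cv2.imwrite('pics/m12.png',b[:,:,::-1])
```

```text
37.4 [-9.98   79.5592] 0.12498407582305966 [ 1.2384 -0.659   0.6014]
```

View pics/m12.png

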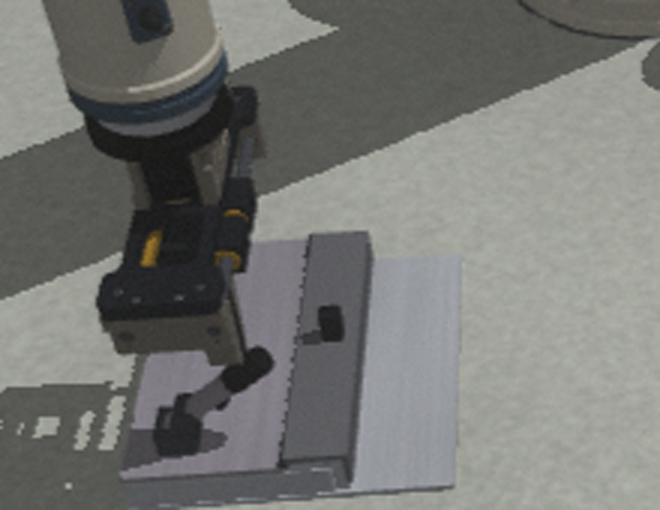

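Request:
{"op": "arm_command", "data": {
  "moves": [
    {"dp":[1,0,0],"angular":[0,0,0],"claw":0},
    {"dp":[2,0,0.3],"angular":[0,0,0],"claw":0},
    {"dp":[2.2,0,1],"angular":[0,0,0],"claw":0},
    {"dp":[2.4,0,1.8],"angular":[0,0,0],"claw":0},
    {"dp":[2.4,0,2.6],"angular":[0,0,0],"claw":0},
    {"dp":[2.4,0,3.3],"angular":[0,0,0],"claw":0},
    {"dp":[2.4,0,4],"angular":[0,0,0],"claw":0},
    {"dp":[2.4,0,4.3],"angular":[0,0,0],"claw":0},
    {"dp":[2.4,0,4.3],"angular":[0,0,0],"claw":0}
  ]
}}

```text
clock: 38.2
tool_pos: [0.6168, -0.181, 0.0809]
eef_rot: [[-0.129, 0.992, -0.001], [0.992, 0.129, 0.0], [0.001, -0.001, -1.0]]
contact_force: [0.4, 1.1, -0.7]
opening: 0.006
gripper_force: 0.0
```

Request:
{"op": "arm_command", "data": {
  "moves": [
    {"dp":[0,0,0.2],"angular":[0,0,0],"claw":0},
    {"dp":[0,0,0.4],"angular":[0,0,0],"claw":0},
    {"dp":[0,0,0.4],"angular":[0,0,0],"claw":0}
  ]
}}

```text
clock: 38.45
tool_pos: [0.6175, -0.1812, 0.0799]
eef_rot: [[-0.13, 0.992, 0.0], [0.992, 0.13, -0.0], [-0.0, 0.0, -1.0]]
contact_force: [-6.4, 2.7, 15.4]
opening: 0.006
gripper_force: 8.0
```

Run:
```python
from h import *
s=r.state();print(s['clock'],inC(s['tool_pos']),s['tool_pos'][2],s['contact_force'])
```

```text
38.45 [-32.031   79.8083] 0.0798825300601537 [-6.3915  2.6775 15.3917]
```

Lever B is down, with firm contact at z 55 mm. Now lever A.

Request:
{"op": "arm_command", "data": {
  "moves": [
    {"dp":[0,0,-4],"angular":[0,0,0],"claw":0},
    {"dp":[0,-1,-8],"angular":[0,0,0],"claw":0},
    {"dp":[0,-3,-10.8],"angular":[0,0,0],"claw":0},
    {"dp":[-2,-6,-10.8],"angular":[0,0,0],"claw":0},
    {"dp":[-5,-9,-10.8],"angular":[0,0,0],"claw":0},
    {"dp":[-8,-12,-10.8],"angular":[0,0,0],"claw":0},
    {"dp":[-11,-14.5,-10.8],"angular":[0,0,0],"claw":0},
    {"dp":[-12.5,-16,-10.8],"angular":[0,0,0],"claw":0},
    {"dp":[-12.5,-16,-10.8],"angular":[0,0,0],"claw":0},
    {"dp":[-12.5,-16,-7.5],"angular":[0,0,0],"claw":0},
    {"dp":[-12.5,-16,-4.6],"angular":[0,0,0],"claw":0},
    {"dp":[-12.5,-16,-4.6],"angular":[0,0,0],"claw":0}
  ]
}}

```text
clock: 39.45
tool_pos: [0.4725, -0.3236, 0.1197]
eef_rot: [[-0.129, 0.992, -0.005], [0.992, 0.129, 0.004], [0.005, -0.005, -1.0]]
contact_force: [-1.3, 1.1, -0.3]
opening: 0.009
gripper_force: 0.0
```

Run:
```python
from h import *
s=r.state();print(s['clock'],inC(s['tool_pos']),s['tool_pos'][2],s['contact_force'])
```

```text
39.45 [ 90.3345 -82.3993] 0.11965542538418199 [-1.2521  1.0668 -0.3216]
```

Request:
{"op": "arm_command", "data": {
  "moves": [
    {"dp":[1.2,0,0],"angular":[0,0,0],"claw":0},
    {"dp":[2.4,0,0],"angular":[0,0,0],"claw":0},
    {"dp":[3.6,0,0],"angular":[0,0,0],"claw":0},
    {"dp":[4.8,0,0],"angular":[0,0,0],"claw":0},
    {"dp":[6,0,0],"angular":[0,0,0],"claw":0},
    {"dp":[7.2,0,0],"angular":[0,0,0],"claw":0},
    {"dp":[8.4,0,0],"angular":[0,0,0],"claw":0},
    {"dp":[9.4,0,0],"angular":[0,0,0],"claw":0},
    {"dp":[10.2,0,0],"angular":[0,0,0],"claw":0}
  ]
}}

```text
clock: 40.2
tool_pos: [0.4614, -0.223, 0.1241]
eef_rot: [[-0.13, 0.992, 0.0], [0.992, 0.13, 0.0], [0.0, 0.0, -1.0]]
contact_force: [0.6, -0.4, 0.7]
opening: 0.008
gripper_force: 0.4
```

Run:
```python
from h import *
s=r.state();print(s['clock'],inC(s['tool_pos']),s['tool_pos'][2],s['contact_force'])
```

```text
40.2 [-10.766  -80.3997] 0.1241088677810899 [ 0.6291 -0.413   0.741 ]
```

Request:
{"op": "arm_command", "data": {
  "moves": [
    {"dp":[1,0,0],"angular":[0,0,0],"claw":0},
    {"dp":[2,0,0.3],"angular":[0,0,0],"claw":0},
    {"dp":[2.2,0,1],"angular":[0,0,0],"claw":0},
    {"dp":[2.4,0,1.8],"angular":[0,0,0],"claw":0},
    {"dp":[2.4,0,2.6],"angular":[0,0,0],"claw":0},
    {"dp":[2.4,0,3.3],"angular":[0,0,0],"claw":0},
    {"dp":[2.4,0,4],"angular":[0,0,0],"claw":0},
    {"dp":[2.4,0,4.2],"angular":[0,0,0],"claw":0},
    {"dp":[2.4,0,4.2],"angular":[0,0,0],"claw":0}
  ]
}}

```text
clock: 40.95
tool_pos: [0.458, -0.2007, 0.081]
eef_rot: [[-0.129, 0.992, -0.001], [0.992, 0.129, 0.001], [0.001, -0.001, -1.0]]
contact_force: [-0.2, 0.7, -0.2]
opening: 0.007
gripper_force: 0.0
```

Request:
{"op": "arm_command", "data": {
  "moves": [
    {"dp":[0,0,0.2],"angular":[0,0,0],"claw":0},
    {"dp":[0,0,0.4],"angular":[0,0,0],"claw":0},
    {"dp":[0,0,0.4],"angular":[0,0,0],"claw":0}
  ]
}}

```text
clock: 41.2
tool_pos: [0.4587, -0.2009, 0.0796]
eef_rot: [[-0.13, 0.992, 0.0], [0.992, 0.13, -0.0], [-0.0, 0.0, -1.0]]
contact_force: [-6.6, 2.0, 24.5]
opening: 0.006
gripper_force: 12.1
```

Request:
{"op": "arm_command", "data": {
  "moves": [
    {"dp":[0,0,-4],"angular":[0,0,0],"claw":0},
    {"dp":[0,0,-8],"angular":[0,0,0],"claw":0},
    {"dp":[3,0,-12],"angular":[0,0,0],"claw":0},
    {"dp":[7,0,-14],"angular":[0,0,0],"claw":0},
    {"dp":[11,0,-14],"angular":[0,0,0],"claw":0},
    {"dp":[15,0,-14],"angular":[0,0,0],"claw":0},
    {"dp":[19,0,-14],"angular":[0,0,0],"claw":0},
    {"dp":[22,0,-14],"angular":[0,0,0],"claw":0},
    {"dp":[22,0,-14],"angular":[0,0,0],"claw":0},
    {"dp":[22,0,-14],"angular":[0,0,0],"claw":0}
  ]
}}

```text
clock: 42.03
tool_pos: [0.4299, 0.0189, 0.2183]
eef_rot: [[-0.133, 0.991, 0.001], [0.991, 0.133, -0.0], [-0.0, 0.001, -1.0]]
contact_force: [0.7, -0.9, 0.6]
opening: 0.002
gripper_force: 0.0
```

Run:
```python
from h import *
t=r.get_image('top');j=r.get_image('scene')
cv2.imwrite('pics/m13.png',np.hstack([cv2.resize(j[170:320,100:260],(400,375)),cv2.resize(t[180:320,370:520],(400,375))])[:,:,::-1])
```

```text
(no output)
```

View pics/m13.png

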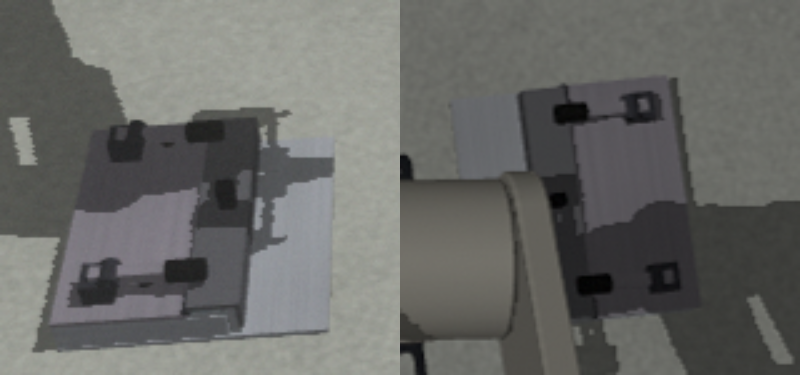

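Both views show the flap shut and both levers lying forward on it. The arm is clear, so I'm handing in.

```bash
python3 -c "
from workcell import r
print(r.sign_off())"
```

```text
the job is handed in; nothing more can be done
None
```

The job is handed in: all four single-bar moulds are pushed to the back of their own bays, chocolate side up, with the flap shut and then both clamp levers folded down. One mould pivoted in the grip on the way in and was laid flat and regrasped before it went into its bay. I never touched the bowl, jar or spatula.

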